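# Dress the contact bars and load the tube-lamp test rig

### The job

Get the lamp test rig ready: with the lapping block held flat on the far copper bar, pressing it a few millimetres down on its springs, draw the block in one slow, steady stroke from the end by the brass post right to the other end, then do the same on the near bar, never driving a bar down onto its stops. Stand the block back on its white tile, and push every tube lamp from the rubber mat fully down into a pair of spring clips of its own (any free station, a cap over each bar) so that the jaws close over it. Leave the bottle, wire spool, can and caliper where they are.

Things in the scene. Friction and masses are not known exactly. Their poses are not given: they have to be found in the camera images.
- rig: fixed test rig: black base 214 x 296 x 14 mm with four parallel tube stations between two bare copper contact bars, one along the side far from the robot, one along the near side. Origin at the underside's centre; z up; x from the near bar to the far bar; y along the bars towards the two brass binding posts (44 mm tall, 12 mm thick), one past that end of each bar
- bar_far_mid (a point): middle of the top face of the far copper bar (256 mm long along y, 26 mm wide, 38 mm above the table when not pressed); moves down with it; axes parallel to the rig's. The brass post stands beyond the +y end. The clips come no nearer than 31 mm to the bar's centre line and up to 26 mm above its top face
- bar_far (a joint): how far the sprung far bar is pressed down, m: 0 at rest, 0.012 on its stops; it takes about 2 N to start and 1 N more per mm
- bar_near_mid (a point): middle of the top face of the near copper bar (256 mm long along y, 26 mm wide, 38 mm above the table when not pressed); moves down with it; axes parallel to the rig's. The brass post stands beyond the +y end. The clips come no nearer than 31 mm to the bar's centre line and up to 26 mm above its top face
- bar_near (a joint): how far the sprung near bar is pressed down, m: 0 at rest, 0.012 on its stops; it takes about 2 N to start and 1 N more per mm
- tile: fixed white ceramic tile 150 x 150 x 6 mm lying on the table, the parking place of the lapping block. Origin at its underside's centre
- mat: fixed black rubber mat 230 x 225 x 3 mm with the loose tubes. Origin at its underside's centre
- block: wooden lapping block, about 150 g: base 36 (x) x 54 (y) x 20 mm with the grey abrasive underneath, and on it a grip rib 18 (x) x 54 (y) mm rising to 54 mm above the underside. Origin at the underside's centre, z up
- bottle: bystander: amber bottle with red cap, 72 mm wide, 150 mm tall. Origin at its underside
- spool: bystander: spool of red wire, 84 mm wide, 56 mm tall, standing on its flange. Origin at its underside
- can: bystander: perforated steel can, 84 mm wide, 92 mm tall. Origin at its underside
- caliper: bystander: steel caliper lying flat, 200 mm long along y. Origin at its underside
- tube1: tube lamp (2 to 4 present): white tube 12 mm thick with a 14 x 14 x 26 mm square aluminium cap on each end; 180 mm over the caps, bare for 64 mm either side of the middle; 60 g. Origin at its middle, on its axis; x along the tube. Starts lying on the mat, caps flat, axis 7 mm above the mat, roughly parallel to the others
- tube2: tube lamp (2 to 4 present): white tube 12 mm thick with a 14 x 14 x 26 mm square aluminium cap on each end; 180 mm over the caps, bare for 64 mm either side of the middle; 60 g. Origin at its middle, on its axis; x along the tube. Starts lying on the mat, caps flat, axis 7 mm above the mat, roughly parallel to the others
- tube3: tube lamp (2 to 4 present): white tube 12 mm thick with a 14 x 14 x 26 mm square aluminium cap on each end; 180 mm over the caps, bare for 64 mm either side of the middle; 60 g. Origin at its middle, on its axis; x along the tube. Starts lying on the mat, caps flat, axis 7 mm above the mat, roughly parallel to the others
- tube4: tube lamp (2 to 4 present): white tube 12 mm thick with a 14 x 14 x 26 mm square aluminium cap on each end; 180 mm over the caps, bare for 64 mm either side of the middle; 60 g. Origin at its middle, on its axis; x along the tube. Starts lying on the mat, caps flat, axis 7 mm above the mat, roughly parallel to the others
- seat1 (a point): a station of the rig: the point where the middle of a seated tube's axis lies, 46 mm above the table, 32 mm above the rig's base; x along the tube. Its two steel clips, 10 mm wide, are 42 mm either side along x; the space between is clear for fingers. Stations are 66 mm apart along y
- jaw1 (a joint): opening of station seat1's sprung jaw, rad: 0 closed, 0.12 while a tube passes, near 0 again over a seated tube. Each clip has a saddle, a fixed cheek on +y (to 18 mm above the seated axis, flared) and on -y the jaw, whose nose overhangs the tube and whose sloped top (to 17 mm above) lets it be pushed straight down past, 10 to 20 N in all
- seat2 (a point): a station of the rig: the point where the middle of a seated tube's axis lies, 46 mm above the table, 32 mm above the rig's base; x along the tube. Its two steel clips, 10 mm wide, are 42 mm either side along x; the space between is clear for fingers. Stations are 66 mm apart along y
- jaw2 (a joint): opening of station seat2's sprung jaw, rad: 0 closed, 0.12 while a tube passes, near 0 again over a seated tube. Each clip has a saddle, a fixed cheek on +y (to 18 mm above the seated axis, flared) and on -y the jaw, whose nose overhangs the tube and whose sloped top (to 17 mm above) lets it be pushed straight down past, 10 to 20 N in all
- seat3 (a point): a station of the rig: the point where the middle of a seated tube's axis lies, 46 mm above the table, 32 mm above the rig's base; x along the tube. Its two steel clips, 10 mm wide, are 42 mm either side along x; the space between is clear for fingers. Stations are 66 mm apart along y
- jaw3 (a joint): opening of station seat3's sprung jaw, rad: 0 closed, 0.12 while a tube passes, near 0 again over a seated tube. Each clip has a saddle, a fixed cheek on +y (to 18 mm above the seated axis, flared) and on -y the jaw, whose nose overhangs the tube and whose sloped top (to 17 mm above) lets it be pushed straight down past, 10 to 20 N in all
- seat4 (a point): a station of the rig: the point where the middle of a seated tube's axis lies, 46 mm above the table, 32 mm above the rig's base; x along the tube. Its two steel clips, 10 mm wide, are 42 mm either side along x; the space between is clear for fingers. Stations are 66 mm apart along y
- jaw4 (a joint): opening of station seat4's sprung jaw, rad: 0 closed, 0.12 while a tube passes, near 0 again over a seated tube. Each clip has a saddle, a fixed cheek on +y (to 18 mm above the seated axis, flared) and on -y the jaw, whose nose overhangs the tube and whose sloped top (to 17 mm above) lets it be pushed straight down past, 10 to 20 N in all
Mind the look-alikes: they are no part of the job. What is shaped like the tube1 but pink or turquoise is not meant.

How it is judged (in metres and radians):
On the way, in this order (a step that is already met when the one before it is completed fails the run):
1. the lapping block presses the far bar down at its end by the brass post (contact force between block and rig above 2 N and value of joint bar_far above 0.0015 m and angle between block's own z axis and vertical below 0.15 rad and x of block in the frame of bar_far_mid between -0.015 and 0.015 m and y of block in the frame of bar_far_mid between 0.082 and 0.14 m), for 0.05 s.
2. still pressing, the block passes halfway from that end to the middle of the far bar (contact force between block and rig above 2 N and value of joint bar_far above 0.0015 m and angle between block's own z axis and vertical below 0.15 rad and x of block in the frame of bar_far_mid between -0.015 and 0.015 m and y of block in the frame of bar_far_mid between 0.035 and 0.062 m), for 0.05 s.
3. still pressing, the block passes the middle of the far bar (contact force between block and rig above 2 N and value of joint bar_far above 0.0015 m and angle between block's own z axis and vertical below 0.15 rad and x of block in the frame of bar_far_mid between -0.015 and 0.015 m and y of block in the frame of bar_far_mid between -0.013 and 0.013 m), for 0.05 s.
4. still pressing, the block passes halfway from the middle to the other end of the far bar (contact force between block and rig above 2 N and value of joint bar_far above 0.0015 m and angle between block's own z axis and vertical below 0.15 rad and x of block in the frame of bar_far_mid between -0.015 and 0.015 m and y of block in the frame of bar_far_mid between -0.062 and -0.035 m), for 0.05 s.
5. still pressing, the block reaches the other end of the far bar (contact force between block and rig above 2 N and value of joint bar_far above 0.0015 m and angle between block's own z axis and vertical below 0.15 rad and x of block in the frame of bar_far_mid between -0.015 and 0.015 m and y of block in the frame of bar_far_mid between -0.14 and -0.082 m), for 0.05 s.
6. the lapping block presses the near bar down at its end by the brass post (contact force between block and rig above 2 N and value of joint bar_near above 0.0015 m and angle between block's own z axis and vertical below 0.15 rad and x of block in the frame of bar_near_mid between -0.015 and 0.015 m and y of block in the frame of bar_near_mid between 0.082 and 0.14 m), for 0.05 s.
7. still pressing, the block passes halfway from that end to the middle of the near bar (contact force between block and rig above 2 N and value of joint bar_near above 0.0015 m and angle between block's own z axis and vertical below 0.15 rad and x of block in the frame of bar_near_mid between -0.015 and 0.015 m and y of block in the frame of bar_near_mid between 0.035 and 0.062 m), for 0.05 s.
8. still pressing, the block passes the middle of the near bar (contact force between block and rig above 2 N and value of joint bar_near above 0.0015 m and angle between block's own z axis and vertical below 0.15 rad and x of block in the frame of bar_near_mid between -0.015 and 0.015 m and y of block in the frame of bar_near_mid between -0.013 and 0.013 m), for 0.05 s.
9. still pressing, the block passes halfway from the middle to the other end of the near bar (contact force between block and rig above 2 N and value of joint bar_near above 0.0015 m and angle between block's own z axis and vertical below 0.15 rad and x of block in the frame of bar_near_mid between -0.015 and 0.015 m and y of block in the frame of bar_near_mid between -0.062 and -0.035 m), for 0.05 s.
10. still pressing, the block reaches the other end of the near bar (contact force between block and rig above 2 N and value of joint bar_near above 0.0015 m and angle between block's own z axis and vertical below 0.15 rad and x of block in the frame of bar_near_mid between -0.015 and 0.015 m and y of block in the frame of bar_near_mid between -0.14 and -0.082 m), for 0.05 s.
At the end, for the whole second after the job is handed in: Every tube present lies in two clips of a station: its middle within 16 mm along, 4 mm across and 4 mm in height of a seat, parallel within 0.07 rad, jaws closed over it (under 0.09 rad); the block stands upright on its tile, within 65 mm of its centre along each side; all at rest (((x of tube1 in the frame of seat1 between -0.016 and 0.016 m and y of tube1 in the frame of seat1 between -0.004 and 0.004 m and z of tube1 in the frame of seat1 between -0.004 and 0.004 m and angle between the x axis of tube1 and the x axis of rig, either way round below 0.07 rad and value of joint jaw1 below 0.09 rad) or (x of tube1 in the frame of seat2 between -0.016 and 0.016 m and y of tube1 in the frame of seat2 between -0.004 and 0.004 m and z of tube1 in the frame of seat2 between -0.004 and 0.004 m and angle between the x axis of tube1 and the x axis of rig, either way round below 0.07 rad and value of joint jaw2 below 0.09 rad) or (x of tube1 in the frame of seat3 between -0.016 and 0.016 m and y of tube1 in the frame of seat3 between -0.004 and 0.004 m and z of tube1 in the frame of seat3 between -0.004 and 0.004 m and angle between the x axis of tube1 and the x axis of rig, either way round below 0.07 rad and value of joint jaw3 below 0.09 rad) or (x of tube1 in the frame of seat4 between -0.016 and 0.016 m and y of tube1 in the frame of seat4 between -0.004 and 0.004 m and z of tube1 in the frame of seat4 between -0.004 and 0.004 m and angle between the x axis of tube1 and the x axis of rig, either way round below 0.07 rad and value of joint jaw4 below 0.09 rad)) and linear speed of each of tube1, tube2, tube3, tube4, block below 0.02 m/s and ((x of tube2 in the frame of seat1 between -0.016 and 0.016 m and y of tube2 in the frame of seat1 between -0.004 and 0.004 m and z of tube2 in the frame of seat1 between -0.004 and 0.004 m and angle between the x axis of tube2 and the x axis of rig, either way round below 0.07 rad and value of joint jaw1 below 0.09 rad) or (x of tube2 in the frame of seat2 between -0.016 and 0.016 m and y of tube2 in the frame of seat2 between -0.004 and 0.004 m and z of tube2 in the frame of seat2 between -0.004 and 0.004 m and angle between the x axis of tube2 and the x axis of rig, either way round below 0.07 rad and value of joint jaw2 below 0.09 rad) or (x of tube2 in the frame of seat3 between -0.016 and 0.016 m and y of tube2 in the frame of seat3 between -0.004 and 0.004 m and z of tube2 in the frame of seat3 between -0.004 and 0.004 m and angle between the x axis of tube2 and the x axis of rig, either way round below 0.07 rad and value of joint jaw3 below 0.09 rad) or (x of tube2 in the frame of seat4 between -0.016 and 0.016 m and y of tube2 in the frame of seat4 between -0.004 and 0.004 m and z of tube2 in the frame of seat4 between -0.004 and 0.004 m and angle between the x axis of tube2 and the x axis of rig, either way round below 0.07 rad and value of joint jaw4 below 0.09 rad)) and ((x of tube3 in the frame of seat1 between -0.016 and 0.016 m and y of tube3 in the frame of seat1 between -0.004 and 0.004 m and z of tube3 in the frame of seat1 between -0.004 and 0.004 m and angle between the x axis of tube3 and the x axis of rig, either way round below 0.07 rad and value of joint jaw1 below 0.09 rad) or (x of tube3 in the frame of seat2 between -0.016 and 0.016 m and y of tube3 in the frame of seat2 between -0.004 and 0.004 m and z of tube3 in the frame of seat2 between -0.004 and 0.004 m and angle between the x axis of tube3 and the x axis of rig, either way round below 0.07 rad and value of joint jaw2 below 0.09 rad) or (x of tube3 in the frame of seat3 between -0.016 and 0.016 m and y of tube3 in the frame of seat3 between -0.004 and 0.004 m and z of tube3 in the frame of seat3 between -0.004 and 0.004 m and angle between the x axis of tube3 and the x axis of rig, either way round below 0.07 rad and value of joint jaw3 below 0.09 rad) or (x of tube3 in the frame of seat4 between -0.016 and 0.016 m and y of tube3 in the frame of seat4 between -0.004 and 0.004 m and z of tube3 in the frame of seat4 between -0.004 and 0.004 m and angle between the x axis of tube3 and the x axis of rig, either way round below 0.07 rad and value of joint jaw4 below 0.09 rad)) and ((x of tube4 in the frame of seat1 between -0.016 and 0.016 m and y of tube4 in the frame of seat1 between -0.004 and 0.004 m and z of tube4 in the frame of seat1 between -0.004 and 0.004 m and angle between the x axis of tube4 and the x axis of rig, either way round below 0.07 rad and value of joint jaw1 below 0.09 rad) or (x of tube4 in the frame of seat2 between -0.016 and 0.016 m and y of tube4 in the frame of seat2 between -0.004 and 0.004 m and z of tube4 in the frame of seat2 between -0.004 and 0.004 m and angle between the x axis of tube4 and the x axis of rig, either way round below 0.07 rad and value of joint jaw2 below 0.09 rad) or (x of tube4 in the frame of seat3 between -0.016 and 0.016 m and y of tube4 in the frame of seat3 between -0.004 and 0.004 m and z of tube4 in the frame of seat3 between -0.004 and 0.004 m and angle between the x axis of tube4 and the x axis of rig, either way round below 0.07 rad and value of joint jaw3 below 0.09 rad) or (x of tube4 in the frame of seat4 between -0.016 and 0.016 m and y of tube4 in the frame of seat4 between -0.004 and 0.004 m and z of tube4 in the frame of seat4 between -0.004 and 0.004 m and angle between the x axis of tube4 and the x axis of rig, either way round below 0.07 rad and value of joint jaw4 below 0.09 rad)) and x of block in the frame of tile between -0.065 and 0.065 m and y of block in the frame of tile between -0.065 and 0.065 m and z of block in the frame of tile between 0.003 and 0.01 m and angle between block's own z axis and vertical below 0.1 rad); the robot touches nothing.
It fails at once if a contact bar is driven down onto its stops (over 11 mm) (value of joint any of bar_far, bar_near above 0.011 m).
It fails at once if a bystander (bottle, spool, can, caliper) is moved more than 40 mm or tipped (distance of any of bottle, spool, can, caliper from where it was at the start of the episode above 0.04 m or angle between any of bottle, spool, can, caliper's own z axis and vertical above 0.4 rad).
Of tube1, tube2, tube3, tube4 only 2 to 4 are there at a start; the rules pass over those that are not, and their reading is None.
At some moment in a run one of block may be knocked a few centimetres aside while the robot is not near it.
Once in a run the grip may slacken for a moment while it holds something.
It also fails if it takes over 210 s, if anything falls off the work surface, if the arm or the gripper's body presses on something with over 40 N, if the wrist force passes 120 N, or if a joint passes its speed limit or range.

### The arm

A 6-joint arm with a two-finger parallel gripper is mounted at the origin on the work surface. World frame = base frame: x ahead of the robot, y to its left, z up, the work surface at z = 0. Lengths are in mm, angles in rad, forces in N, time in s.
With the tool pointing down it reaches from about 350 to 775 mm from the base axis. Payload 5.5 kg.
Tool frame: the origin (TCP) lies midway between the tips of the shut fingers; the grasp point (between the pads) lies 19 mm behind it (manip.grip_depth is the distance from the TCP to the grasp point, in mm); z points along the fingers, y is the line along which they close (so a half turn about z gives the same grasp; the last joint's range is limited). The gripper opens to 85 mm and grips with 20 to 120 N. Pads are 22 mm wide; open, the fingers measure 114 mm over their backs; the gripper's body (76 mm by 85 mm) begins 54 mm behind the grasp point. The pads swing forward as they close: fully open they stand 13 mm farther back than shut.
Start: joints at [1.039, 0.313, 0.046, 1.304, 0, 1.431], TCP at [219.593, 531.461, 231.323] pointing down, gripper open.
Joint ranges: [-2.76, 2.76], [-0.86, 1.69], [-1.03, 1.26], [-2.2, 2.34], [-1.47, 1.5], [-3.14, 3.14]. Speed limits (rad/s): [2.57, 2.57, 3.14, 3.14, 3.14, 3.14].

### API

Orientations are given as a 3x3 rotation matrix whose columns are the frame's x, y, z axes.
In Python, from cell import monitor, vision, ticket, manip gives the robot as it stands.
- The arm moves only by the shell command python3 -m handwheel 'ROWS' [FORCE]. ROWS is JSON, a list that holds one entry, the list of rows, each a list of 7 numbers: the shift along the world's x, y, z in mm, then the turn, a rotation vector about the world's x, y, z in rad, then the opening, from 0 (shut) to 1 (fully open). A call has 1 to 20 rows; each row is the pose to reach, as a shift and turn from the pose commanded when the call began; what a row does not reach only later rows make up. A row lasts 1/10 s, in which the tool goes at most 50 mm and 8.59 degrees, less where a joint would pass 70% of its speed; a pose out of reach is approached as far as the arm can. A call with a gripper value outside its range is refused whole. The fingers move at their own pace and stop on an object; FORCE is the grip in N (left out, the last holds). Time passes only in rows, so rows that repeat a pose let the fingers close. It gives the time, the measured TCP pose, the force, the opening and the grip force at its end, in the units of the state.
- monitor.observe(): the state, without advancing time (a new reading comes with each control period).
- vision.read_camera(name): name is "scene" or "side" or "wrist"; returns (picture, depth): 400x640x3 uint8, blue, green, red; 400x640 float32, mm along the optical axis (not along the pixel's ray), 0 where there is no reading.
- vision.camera_model(name): a dict with "fx", "fy", "cx", "cy" (pixels), "rvec" (rotation vector, rad) and "tvec" (3), from world to camera coordinates, as OpenCV has them. Camera axes: x right, y down, z forward; pixel columns grow to the right and rows downward; lengths in mm; the calibration is good to about 2 mm. A picture is of the moment at which its call begins: read the wrist's pose just before it. camera_model takes no time and is no camera call; for the wrist camera it gives the pose at the moment of the call.
- ticket.sign_off(): hands the job in; it is judged then, once.
The state is a dict: "time_s": time; "joint_positions": joint angles; "qvel": joint speeds; "joint_torque": joint torques, N m; "tool_pos": TCP position; "orientation": TCP orientation; "force": force on the tool from outside, world axes, zero at the start; "moment": the same for the moment, N m; "width": finger opening in mm; "gripper_force": force on a finger pad.
Only numpy, scipy, OpenCV 4.12 (cv2) and the standard library are available. Lean on these libraries where they do the work, as an engineer would, in place of code of your own. Each camera call takes 0.05 s, during which the arm holds its last target. There are 200 camera calls.

## Working session

There is one attempt and no reset: what is moved stays moved. The work goes in short steps, Python scripts to look and compute and a shell command to move; the robot and the scene stay as the last step left them, time stands still between calls to the robot, and variables do not carry over. Pictures are saved under pics/ and viewed, at most 14 in all, crops included, and the job is handed in when it is done.

```bash
mkdir -p pics; ls; cat > h.py <<'E'
import numpy as np, cv2
from cell import monitor, vision, ticket, manip
def snap(name, fn=None):
    m=vision.camera_model(name); im,d=vision.read_camera(name)
    if fn: cv2.imwrite('pics/'+fn,im); 
    np.savez('pics/last_'+name+'.npz',im=im,d=d,**{k:np.array(v) for k,v in m.items()})
    return im,d,m
def load(name):
    z=np.load('pics/last_'+name+'.npz'); return z['im'],z['d'],z
def cloud(d,m):
    R,_=cv2.Rodrigues(np.array(m['rvec'],float)); t=np.array(m['tvec'],float).ravel()
    v,u=np.mgrid[:d.shape[0],:d.shape[1]]
    P=np.stack([(u-m['cx'])/m['fx']*d,(v-m['cy'])/m['fy']*d,d],-1)
    return (P-t)@R
def px(d,m,u,v): return cloud(d,m)[v,u].round(1)
E
python3 - <<'E'
from h import *
s=monitor.observe(); print({k:np.round(v,3).tolist() for k,v in s.items()}); print(manip.grip_depth)
for n in ('scene','side'):
    im,d,m=snap(n,n+'1.png'); print(n,m)
E
```

```text
pics
{'time_s': 0.0, 'joint_positions': [1.039, 0.314, 0.045, 1.304, -0.0, 1.431], 'qvel': [-0.0, -0.0, 0.002, 0.0, 0.0, -0.001], 'joint_torque': [-0.003, -48.063, 29.853, 0.019, -0.0, -0.0], 'tool_pos': [219.309, 530.974, 230.393], 'orientation': [[-0.924, 0.382, -0.001], [0.382, 0.924, -0.002], [0.0, -0.002, -1.0]], 'force': [-0.251, -0.018, 0.198], 'moment': [-0.005, 0.019, -0.004], 'gripper_force': 0.0, 'width': 85.238}
18.700000000000003
scene {'fx': 374.13915124341815, 'fy': 374.13915124341815, 'cx': 317.33198970122396, 'cy': 198.72230371059587, 'rvec': array([ 1.22711091,  2.26563095, -1.00983758]), 'tvec': array([ 217.11350156, -245.41217306, 1402.07882422])}
side {'fx': 489.35810839595547, 'fy': 489.35810839595547, 'cx': 330.1990092366948, 'cy': 202.66320513632982, 'rvec': array([ 2.12360184, -0.68431635,  0.36589879]), 'tvec': array([-359.52073774,  262.96671227, 1020.71546257])}
```

View pics/scene1.png

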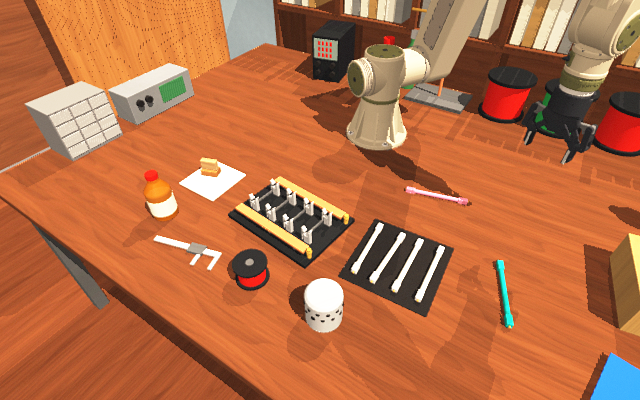

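View pics/side1.png

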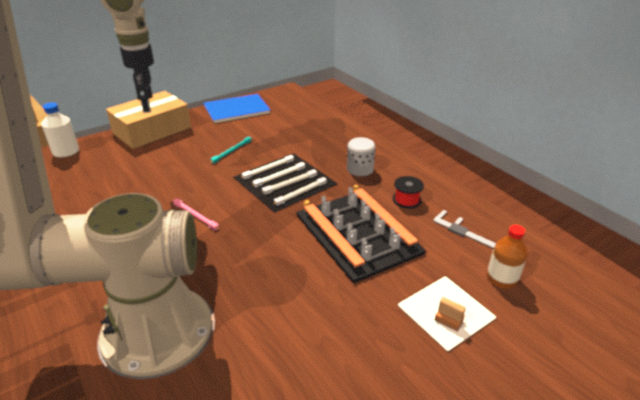

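The scene camera shows the rig around (290,218) with its brass posts at (346,215) and (309,253). The block is on its white tile at (209,167). There are four white tubes on the black mat at (367,248), (388,257), (407,261) and (430,273). The look-alikes are the pink tube at (437,195) and the turquoise one at (505,292), both off the mat. The four white ones on the mat fit the description.

```bash
python3 - <<'E'
from h import *
def rect(P,mask,lab):
    q=P[mask][:,:2].astype(np.float32)
    if len(q)<8: print(lab,len(q));return
    (c,s,a)=cv2.minAreaRect(q); print(lab,len(q),'c',np.round(c,1),'size',np.round(s,1),'ang',round(a,1),'z',np.round(np.median(P[mask][:,2]),1))
for n in ('scene','side'):
    im,d,m=load(n); P=cloud(d,m); hsv=cv2.cvtColor(im,cv2.COLOR_BGR2HSV).astype(int)
    x,y,z=P[...,0],P[...,1],P[...,2]; ok=(d>0)&(x>250)&(x<800)&(abs(y)<600)
    print(n,'table z',np.median(z[ok&(z<15)&(z>-15)]))
    white=ok&(hsv[...,1]<60)&(hsv[...,2]>140)&(z<30)&(z>-5)
    white=cv2.morphologyEx(white.astype(np.uint8),cv2.MORPH_OPEN,np.ones((2,2)))
    k,L,st,_=cv2.connectedComponentsWithStats(white)
    for i in range(1,k):
        if st[i,4]>60: rect(P,L==i,('white',st[i,:2].tolist()))
    cop=ok&(z>30)&(z<45)&(hsv[...,1]>110)&(hsv[...,2]>120)
    cop=cv2.morphologyEx(cop.astype(np.uint8),cv2.MORPH_OPEN,np.ones((2,2)))
    k,L,st,_=cv2.connectedComponentsWithStats(cop)
    for i in range(1,k):
        if st[i,4]>60: rect(P,L==i,('copper',st[i,:2].tolist()))
    blk=(ok&(z>48)&(z<60)&(hsv[...,1]>80)&(y<-100))
    k,L,st,_=cv2.connectedComponentsWithStats(blk.astype(np.uint8))
    for i in range(1,k):
        if st[i,4]>15: rect(P,L==i,('top50',st[i].tolist()))
E
cat > crop.py <<'E'
E
python3 - <<'E'
from h import *
im,_,_=load('scene'); a=cv2.resize(im[140:330,170:470],None,fx=2.6,fy=2.6,interpolation=cv2.INTER_CUBIC); cv2.imwrite('pics/c1.png',a)
E
```

```text
scene table z 1.4344673151588572
('white', [181, 163]) 1176 c [759.6  83.3] size [1062.6  201.2] ang 59.4 z 7.4
('white', [352, 224]) 295 c [775.5 335. ] size [746.4  60.8] ang 19.7 z 14.7
('white', [371, 233]) 317 c [510.3 299.7] size [ 15.3 190.1] ang 89.6 z 14.8
('white', [156, 237]) 539 c [898.3 139.3] size [815.2 128.4] ang 67.0 z 7.2
('white', [393, 239]) 326 c [767.2 401.4] size [719.4  41.5] ang 10.9 z 15.3
('white', [416, 246]) 331 c [499.8 407. ] size [189.9  14.8] ang 2.2 z 15.6
('white', [307, 318]) 207 c [762.  264.7] size [28.  78.5] ang 40.1 z 12.5
('copper', [276, 177]) 601 c [716.5 255.8] size [906.6 191.5] ang 42.2 z 39.1
('copper', [237, 205]) 787 c [796.  225.3] size [814.8 162.2] ang 50.8 z 38.8
('top50', [200, 161, 17, 5, 45]) 45 c [ 516.8 -334.6] size [11.1 52.3] ang 27.3 z 53.6
side table z -1.1028620918847232
('white', [243, 156]) 234 c [ 181.7 -119.5] size [1367.6  155.3] ang 58.2 z 11.7
('white', [254, 163]) 247 c [513.9 345.4] size [190.4  20. ] ang 1.8 z 11.9
('white', [263, 170]) 234 c [ 187.3 -175.9] size [1271.   155.8] ang 55.1 z 11.9
('white', [275, 178]) 231 c [ 189.7 -208.1] size [1218.1  142. ] ang 53.8 z 12.2
('white', [436, 212]) 120 c [754.6 -92. ] size [76.8 38.1] ang 56.9 z 3.0
('white', [466, 232]) 154 c [ 350.6 -481.5] size [1059.6   74.3] ang 33.3 z 3.4
('white', [400, 278]) 2826 c [ 230.  -465.4] size [858.  194.9] ang 26.1 z 4.3
('copper', [355, 186]) 675 c [ 343.9 -334.7] size [1210.9  169.9] ang 49.7 z 36.2
('copper', [398, 192]) 70 c [750.5  21.1] size [38.3 82.6] ang 81.6 z 32.1
('copper', [306, 201]) 813 c [ 254.4 -309.4] size [1125.4  139. ] ang 56.7 z 36.3
('copper', [440, 307]) 123 c [ 198.5 -527.9] size [752.9  51.5] ang 30.6 z 35.1
('top50', [440, 298, 25, 17, 196]) 196 c [ 507.8 -341.6] size [16.2 51.7] ang 17.4 z 56.7
```

View pics/c1.png

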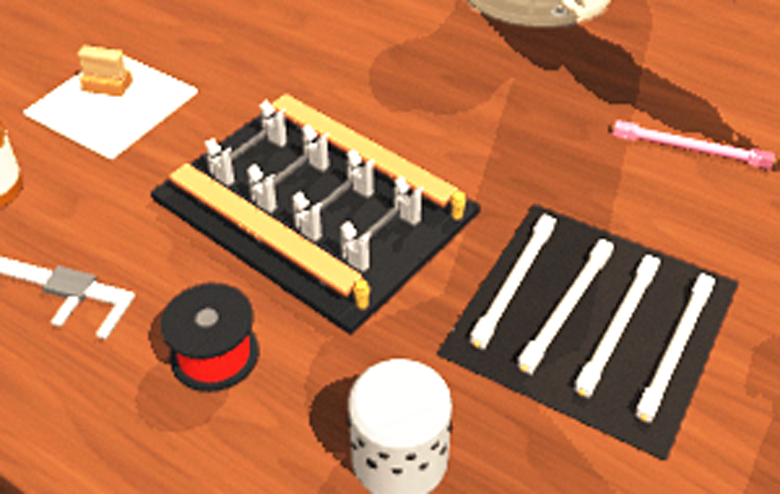

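The crop confirms four plain white tubes with square caps on the mat. The pink one, and the turquoise one out of crop, lie off the mat. The outliers in the depth image need removing before I fit positions.

```bash
cat >> h.py <<'E'
def rect(P,mask,lab,tol=60):
    q=P[mask]; z0=np.median(q[:,2]); q=q[abs(q[:,2]-z0)<8][:,:2]
    if len(q)<15: return
    lim=tol*3 
    c0=np.median(q,0); q=q[np.linalg.norm(q-c0,axis=1)<lim]
    # drop isolated
    from scipy.spatial import cKDTree
    q=q[cKDTree(q).query(q,k=min(6,len(q)))[0][:,-1]<9]
    if len(q)<15: return
    (c,s,a)=cv2.minAreaRect(q.astype(np.float32)); s=np.array(s)
    if s[1]>s[0]: a+=90; s=s[::-1]
    a=(a+90)%180-90
    print(lab,len(q),'c',np.round(c,1),'mean',np.round(q.mean(0),1),'size',np.round(s,1),'longaxis deg',round(a,2),'z',round(z0,1))
E
python3 - <<'E'
from h import *
for n in ('scene','side'):
    im,d,m=load(n); d=cv2.medianBlur(d,3); P=cloud(d,m); hsv=cv2.cvtColor(im,cv2.COLOR_BGR2HSV).astype(int)
    x,y,z=P[...,0],P[...,1],P[...,2]; ok=(d>0)&(x>250)&(x<800)&(abs(y)<600)
    def comps(mask,lab,mn=40):
        k,L,st,_=cv2.connectedComponentsWithStats(mask.astype(np.uint8))
        for i in range(1,k):
            if st[i,4]>mn: rect(P,L==i,(n,lab,st[i,:2].tolist()))
    comps(ok&(hsv[...,1]<60)&(hsv[...,2]>140)&(z<30)&(z>9)&(y>180),'tube')
    comps(ok&(hsv[...,1]<60)&(hsv[...,2]>120)&(z<15)&(z>-5)&(y<-100),'tile')
    comps(ok&(z>30)&(z<45)&(hsv[...,1]>90)&(hsv[...,2]>100),'copper')
    comps(ok&(z>47)&(z<62)&(hsv[...,1]>70)&(y<-200),'block',15)
    comps(ok&(z>10)&(z<19)&(hsv[...,2]<70)&(y<200),'base',100)
    comps(ok&(z>70)&(z<110),'can?',30)
    comps(ok&(z>110),'tall',30)
    comps(ok&(z>50)&(z<70),'50-70',30)
E
```

```text
('scene', 'tube', [351, 223]) 269 c [514.2 238.1] mean [520.8 240. ] size [179.5  15.2] longaxis deg 4.6 z 16.1
('scene', 'tube', [370, 232]) 291 c [514.8 296.4] mean [521.1 297.8] size [179.7  15.3] longaxis deg -0.47 z 16.2
('scene', 'tube', [392, 238]) 306 c [509.  348.8] mean [515.3 349.7] size [180.8  14.5] longaxis deg 2.02 z 16.1
('scene', 'tube', [415, 246]) 312 c [503.9 405. ] mean [511.1 405.7] size [179.7  14.3] longaxis deg 2.17 z 16.1
('scene', 'tube', [306, 315]) 127 c [764.7 260.8] mean [769.3 264.1] size [77.3 27.1] longaxis deg -58.61 z 19.2
('scene', 'tile', [179, 162]) 1175 c [ 527.4 -317.4] mean [ 539.7 -303.1] size [153.3 151.2] longaxis deg 89.58 z 7.5
('scene', 'tile', [154, 235]) 427 c [ 777.1 -183.5] mean [ 773.4 -169.3] size [168.8  55.3] longaxis deg -85.88 z 7.4
('scene', 'copper', [201, 164]) 62 c [ 515.6 -337.1] mean [ 515.1 -333.7] size [54.  10.4] longaxis deg -62.05 z 37.4
('scene', 'copper', [273, 176]) 627 c [459.4  17.4] mean [461.1  23.9] size [273.5  30.4] longaxis deg 83.56 z 38.9
('scene', 'copper', [236, 203]) 812 c [614.    0.7] mean [616.2  
[... 3812 characters left out ...]
g -63.32 z 93.5
('side', 'tall', [503, 225]) 82 c [ 705.4 -326.5] mean [ 704.4 -327. ] size [30.1 12.7] longaxis deg -64.2 z 129.8
('side', '50-70', [348, 151]) 120 c [723.2 225.3] mean [719.4 220.9] size [79.3 32.6] longaxis deg -41.53 z 60.0
('side', '50-70', [394, 176]) 421 c [745.5  39.4] mean [744.6  37.1] size [82.5 81.3] longaxis deg 45.03 z 54.3
('side', '50-70', [322, 196]) 39 c [505.3 105.6] mean [505.  105.3] size [31.9 10.6] longaxis deg 87.31 z 55.4
('side', '50-70', [491, 254]) 188 c [ 695.3 -330.9] mean [ 688.9 -334.7] size [71.8 32.8] longaxis deg -63.35 z 60.1
('side', '50-70', [439, 296]) 225 c [ 510.  -339.6] mean [ 508.  -341.2] size [54.3 19.3] longaxis deg -71.41 z 57.2
```

```bash
python3 -m handwheel '[[[230,-381,70,0,0,-0.4,1],[230,-381,70,0,0,-0.4,1],[230,-381,70,0,0,-0.4,1],[230,-381,70,0,0,-0.4,1],[230,-381,70,0,0,-0.4,1],[230,-381,70,0,0,-0.4,1],[230,-381,70,0,0,-0.4,1],[230,-381,70,0,0,-0.4,1],[230,-381,70,0,0,-0.4,1],[265,-541,120,0,0,-0.83,1],[265,-541,120,0,0,-0.83,1],[265,-541,120,0,0,-0.83,1],[265,-541,120,0,0,-0.83,1],[265,-541,120,0,0,-0.83,1],[265,-541,120,0,0,-0.83,1]]]'
python3 - <<'E'
from h import *
im,d,m=snap('wrist','w1.png'); R,_=cv2.Rodrigues(np.array(m['rvec'])); print('cam pos',-R.T@np.array(m['tvec']).ravel(), R[2])
print(monitor.observe()['tool_pos'])
P=cloud(cv2.medianBlur(d,3),m); z=P[...,2]; hsv=cv2.cvtColor(im,cv2.COLOR_BGR2HSV).astype(int)
for a,b,l in ((32,44,'cop'),(50,70,'clip')):
    k=(d>0)&(z>a)&(z<b)
    if l=='cop': k&=hsv[...,1]>90
    n,L,st,_=cv2.connectedComponentsWithStats(k.astype(np.uint8))
    for i in range(1,n):
        if st[i,4]>60: rect(P,L==i,(l,st[i].tolist()))
E
```

```text
time_s: 1.6
tool_pos: [484.4, -9.7, 350.8]
orientation: [[-0.341, 0.94, -0.001], [0.94, 0.341, 0.001], [0.001, -0.001, -1.0]]
force: [0.5, 0.3, 0.6]
width: 85.5
gripper_force: 0.0
cam pos [459.00808258  56.55601377 493.06380605] [ 0.09394382 -0.26263898 -0.96031001]
[484.13755249  -8.98704659 350.74325758]
('cop', [263, 39, 93, 178, 3369]) 3369 c [459.7  18.1] mean [460.5  22.7] size [273.5  27.1] longaxis deg 83.77 z 37.6
('cop', [352, 94, 104, 164, 3148]) 3148 c [615.    0.9] mean [614.5   5.3] size [273.6  27.1] longaxis deg 83.49 z 37.5
('clip', [0, 0, 33, 79, 1238]) 1000 c [69.4 -2.2] mean [70.8  3.7] size [96.7 29.9] longaxis deg 88.25 z 59.8
('clip', [538, 1, 40, 76, 740]) 578 c [722.8 229.7] mean [713.2 227. ] size [84.3 36.1] longaxis deg -52.22 z 59.4
('clip', [362, 71, 10, 10, 70]) 66 c [507.1 114.9] mean [507.  114.9] size [10.   9.3] longaxis deg -4.12 z 59.5
('clip', [354, 85, 11, 11, 82]) 82 c [504.7  95.5] mean [504.6  95.2] size [11.8 11.8] longaxis deg -13.36 z 58.5
('clip', [416, 101, 12, 10, 77]) 73 c [590.7 105.8] mean [590.1 105.5] size [10.2  9.8] longaxis deg 
[... 358 characters left out ...]
lip', [469, 161, 61, 56, 2636]) 2636 c [747.2  38.4] mean [745.5  39.2] size [83.9 82.4] longaxis deg 19.67 z 55.6
('clip', [311, 172, 10, 12, 78]) 78 c [489.5 -35.2] mean [490.  -35.1] size [12.7 11.9] longaxis deg -16.27 z 57.6
('clip', [362, 197, 10, 12, 82]) 82 c [573.5 -44.9] mean [572.9 -44.5] size [12.6 12.5] longaxis deg -4.98 z 57.3
('clip', [291, 212, 10, 11, 74]) 74 c [ 483.1 -101.1] mean [ 482.6 -100.8] size [12.  11.9] longaxis deg -4.28 z 58.1
('clip', [341, 235, 10, 11, 76]) 76 c [ 566.7 -110.5] mean [ 565.5 -110.3] size [12.8 12.1] longaxis deg -87.76 z 57.3
('clip', [259, 332, 13, 12, 120]) 120 c [ 504.5 -321.8] mean [ 503.9 -319.7] size [19.6 17.4] longaxis deg 17.16 z 58.9
```

View pics/w1.png

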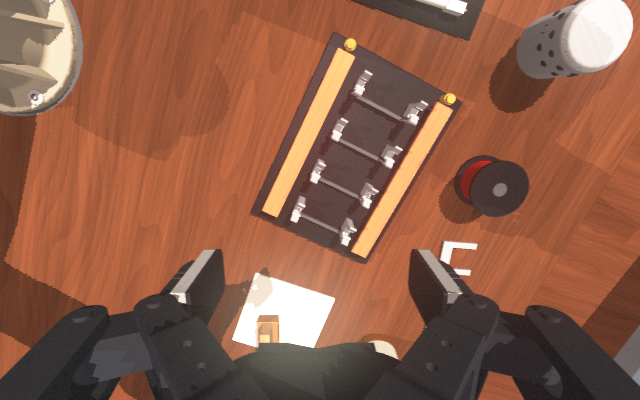

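The wrist view shows the rig's four stations. The near bar is on the left, the posts are at (350,44) and (449,98), and the block is at (267,330). All estimates agree, so I'll move over the block.

```bash
python3 -m handwheel '[[[25,-330,-211,0,0,0,1],[25,-330,-211,0,0,0,1],[25,-330,-211,0,0,0,1],[25,-330,-211,0,0,0,1],[25,-330,-211,0,0,0,1],[25,-330,-211,0,0,0,1],[25,-330,-211,0,0,0,1],[25,-330,-211,0,0,0,1],[25,-330,-211,0,0,0,1],[25,-330,-211,0,0,0,1]]]'
python3 - <<'E'
from h import *
for c in ('wrist','side'):
    im,d,m=snap(c,c+'2.png')
    P=cloud(cv2.medianBlur(d,3),m); z=P[...,2]; 
    k=(d>0)&(z>47)&(z<62)&(P[...,1]<-250)&(P[...,1]>-420)&(P[...,0]<600)
    n,L,st,_=cv2.connectedComponentsWithStats(k.astype(np.uint8))
    for i in range(1,n):
        if st[i,4]>60: rect(P,L==i,(c,st[i].tolist()))
E
```

```text
time_s: 2.65
tool_pos: [509.2, -337.9, 138.9]
orientation: [[-0.343, 0.939, -0.002], [0.939, 0.343, 0.003], [0.003, -0.001, -1.0]]
force: [-0.1, -0.1, 0.8]
width: 85.6
gripper_force: 0.0
('wrist', [307, 171, 24, 71, 1655]) 1631 c [ 510.3 -339.9] mean [ 509.6 -338.3] size [53.6 17.6] longaxis deg -70.49 z 59.5
('side', [439, 296, 27, 19, 254]) 236 c [ 509.8 -339.9] mean [ 507.6 -341.4] size [54.4 18.9] longaxis deg -69.74 z 57.1
```

View pics/wrist2.png

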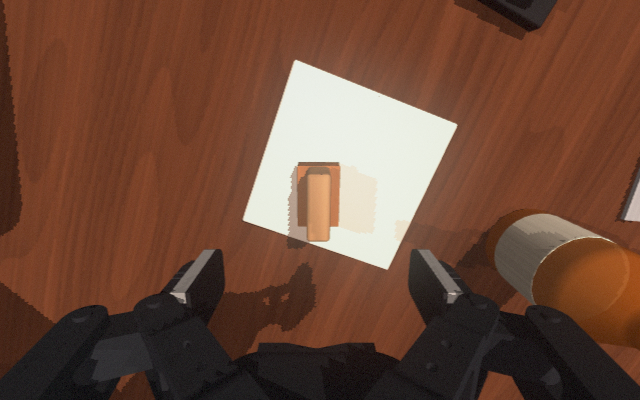

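The wrist view shows the block at (318,200) on the tile, with its rib aligned with the jaws. I'll descend and grip.

```bash
python3 -m handwheel '[[[0.5,-0.5,-50,0,0,0,1],[0.5,-0.5,-80,0,0,0,1],[0.5,-0.5,-100,0,0,0,1],[0.5,-0.5,-110,0,0,0,1],[0.5,-0.5,-110,0,0,0,1],[0.5,-0.5,-110,0,0,0,0],[0.5,-0.5,-110,0,0,0,0],[0.5,-0.5,-110,0,0,0,0],[0.5,-0.5,-110,0,0,0,0],[0.5,-0.5,-110,0,0,0,0],[0.5,-0.5,-110,0,0,0,0],[0.5,-0.5,-110,0,0,0,0],[0.5,-0.5,-110,0,0,0,0]]]' 70
```

```text
time_s: 4.05
tool_pos: [510.5, -340.4, 31.0]
orientation: [[-0.342, 0.94, 0.001], [0.94, 0.342, -0.001], [-0.001, 0.001, -1.0]]
force: [-0.1, 0.8, 5.5]
width: 17.0
gripper_force: 68.9
```

```bash
python3 -m handwheel '[[[0,0,10,0,0,0,0],[0,0,50,0,0,0,0],[0,0,95,0,0,0,0],[114,429.5,95,0,0,-0.459,0],[114,429.5,95,0,0,-0.459,0],[114,429.5,95,0,0,-0.459,0],[114,429.5,95,0,0,-0.459,0],[114,429.5,95,0,0,-0.459,0],[114,429.5,95,0,0,-0.459,0],[114,429.5,95,0,0,-0.459,0],[114,429.5,95,0,0,-0.459,0],[114,429.5,95,0,0,-0.459,0],[114,429.5,95,0,0,-0.459,0],[114,429.5,95,0,0,-0.459,0]]]'
python3 - <<'E'
from h import *
s=monitor.observe(); print(s['tool_pos'],s['force'],s['width'])
for c in ('wrist','side'): im,d,m=snap(c,c+'3.png')
a=cv2.resize(im[100:260,260:460],(640,512)); b,_,_=load('wrist'); cv2.imwrite('pics/c3.png',np.hstack([a[:,:400] if 0 else cv2.resize(a,(400,320)),cv2.resize(b,(400,320))]))
E
```

```text
time_s: 5.45
tool_pos: [623.5, 90.9, 124.8]
orientation: [[0.107, 0.994, -0.001], [0.994, -0.107, -0.001], [-0.001, -0.001, -1.0]]
force: [-0.6, -0.0, -2.9]
width: 16.8
gripper_force: 68.7
[623.51957299  90.85762908 124.79098748] [-0.63051637 -0.0411861  -2.93220911] 16.801004721294337
```

View pics/c3.png

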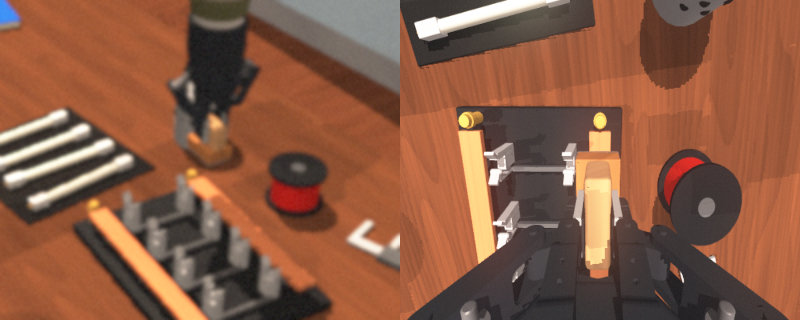

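```bash
python3 -m handwheel '[[[0,0,-40,0,0,0,0],[0,0,-54,0,0,0,0],[0,0,-58,0,0,0,0],[0,0,-58,0,0,0,0],[0,0,-58,0,0,0,0]]]';  python3 -m handwheel '[[[0,0,-2,0,0,0,0],[0,0,-4,0,0,0,0],[0,0,-5,0,0,0,0],[0,0,-5,0,0,0,0],[0,0,-5,0,0,0,0]]]'
```

```text
time_s: 6.05
tool_pos: [624.9, 88.9, 68.5]
orientation: [[0.111, 0.994, 0.002], [0.994, -0.111, -0.0], [0.0, 0.002, -1.0]]
force: [-0.9, -0.9, -1.7]
width: 17.3
gripper_force: 68.7
time_s: 6.55
tool_pos: [624.5, 89.5, 62.8]
orientation: [[0.11, 0.994, 0.001], [0.994, -0.11, -0.0], [0.0, 0.001, -1.0]]
force: [0.9, 0.7, 0.2]
width: 16.9
gripper_force: 69.1
```

```bash
python3 -m handwheel '[[[0,0,-1,0,0,0,0],[0,0,-2,0,0,0,0],[0,0,-3,0,0,0,0],[0,0,-4,0,0,0,0],[0,0,-4,0,0,0,0],[0,0,-4,0,0,0,0]]]'; python3 - <<'E'
from h import *
im,d,m=snap('side','side4.png'); P=cloud(cv2.medianBlur(d,3),m); 
x,y,z=P[...,0],P[...,1],P[...,2]; r=np.array([.994,-.1094]);t=np.array([.1094,.994])
a=(x-613.2)*.994+(y+8)*-.1094; b=(x-613.2)*.1094+(y+8)*.994
for lo,hi in ((-120,-60),(-60,0),(0,50)):
    k=(abs(a)<9)&(b>lo)&(b<hi)&(d>0)&(z>20)&(z<50); print(lo,np.median(z[k]),k.sum())
s=monitor.observe(); print(s['tool_pos'],s['force'],s['gripper_force'])
E
```

```text
time_s: 7.15
tool_pos: [624.5, 89.5, 58.7]
orientation: [[0.11, 0.994, 0.001], [0.994, -0.11, 0.0], [0.0, 0.001, -1.0]]
force: [0.1, 1.2, 4.6]
width: 16.7
gripper_force: 69.8
-120 32.11792205639376 105
-60 32.1567867197289 94
0 32.29054341664627 72
[624.44935002  89.55554961  58.67856526] [1.12693697 0.3666902  3.50788083] 69.78888630867004
```

About 4 mm pressed: the bar top reads 32.1, against 36.2 at rest. Now the stroke, in two calls.

```bash
python3 -m handwheel '[[[-0.54,-4.9,0,0,0,0,0],[-1.08,-9.8,0,0,0,0,0],[-1.62,-14.7,0,0,0,0,0],[-2.16,-19.6,0,0,0,0,0],[-2.7,-24.5,0,0,0,0,0],[-3.24,-29.4,0,0,0,0,0],[-3.78,-34.3,0,0,0,0,0],[-4.32,-39.2,0,0,0,0,0],[-4.86,-44.1,0,0,0,0,0],[-5.4,-49,0,0,0,0,0],[-5.94,-53.9,0,0,0,0,0],[-6.48,-58.8,0,0,0,0,0],[-7.02,-63.7,0,0,0,0,0],[-7.56,-68.6,0,0,0,0,0],[-8.1,-73.5,0,0,0,0,0],[-8.64,-78.4,0,0,0,0,0],[-9.18,-83.3,0,0,0,0,0],[-9.72,-88.2,0,0,0,0,0],[-10.26,-93.1,0,0,0,0,0],[-10.8,-98,0,0,0,0,0]]]'
python3 -m handwheel '[[[-0.54,-4.9,0,0,0,0,0],[-1.08,-9.8,0,0,0,0,0],[-1.62,-14.7,0,0,0,0,0],[-2.16,-19.6,0,0,0,0,0],[-2.7,-24.5,0,0,0,0,0],[-3.24,-29.4,0,0,0,0,0],[-3.78,-34.3,0,0,0,0,0],[-4.32,-39.2,0,0,0,0,0],[-4.86,-44.1,0,0,0,0,0],[-5.4,-49,0,0,0,0,0],[-5.94,-53.9,0,0,0,0,0],[-6.48,-58.8,0,0,0,0,0],[-7.02,-63.7,0,0,0,0,0],[-7.56,-68.6,0,0,0,0,0],[-8.1,-73.5,0,0,0,0,0],[-8.64,-78.4,0,0,0,0,0],[-9.18,-83.3,0,0,0,0,0],[-9.72,-88.2,0,0,0,0,0],[-10.26,-93.1,0,0,0,0,0],[-10.8,-98,0,0,0,0,0]]]'
python3 - <<'E'
from h import *
im,d,m=snap('side','side5.png'); snap('wrist','wrist5.png'); P=cloud(cv2.medianBlur(d,3),m); 
x,y,z=P[...,0],P[...,1],P[...,2]
a=(x-613.2)*.994+(y+8)*-.1094; b=(x-613.2)*.1094+(y+8)*.994
for lo,hi in ((-120,-60),(-60,0),(0,60),(60,120)):
    k=(abs(a)<9)&(b>lo)&(b<hi)&(d>0)&(z>20)&(z<50); print(lo,np.median(z[k]),k.sum())
s=monitor.observe(); print(s['tool_pos'],s['force'],s['gripper_force'],s['width'])
E
```

```text
time_s: 9.2
tool_pos: [613.0, -8.9, 58.2]
orientation: [[0.11, 0.994, -0.0], [0.994, -0.11, 0.0], [0.0, -0.0, -1.0]]
force: [0.4, 4.3, 4.9]
width: 16.9
gripper_force: 69.8
time_s: 11.2
tool_pos: [601.8, -106.7, 58.1]
orientation: [[0.11, 0.994, -0.001], [0.994, -0.11, 0.0], [0.0, -0.001, -1.0]]
force: [0.5, 4.4, 5.2]
width: 16.9
gripper_force: 69.8
-120 nan 0
-60 31.498928235043955 85
0 31.71443443656712 84
60 31.445120964919667 79
[ 601.7129242  -107.48958696   58.11635794] [0.51628831 2.54476819 4.17235539] 69.8422622680664 16.798610085901096
  return _methods._mean(a, axis=axis, dtype=dtype,
  ret = ret.dtype.type(ret / rcount)
```

View pics/wrist5.png

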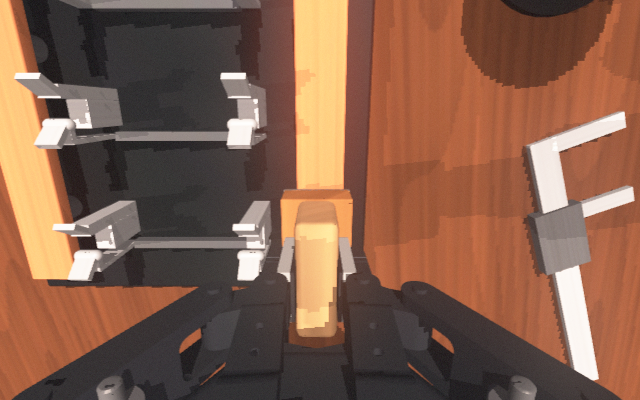

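```bash
python3 -m handwheel '[[[0,0,30,0,0,0,0],[0,0,67,0,0,0,0],[0,0,67,0,0,0,0],[-133,213,67,0,0,0,0],[-133,213,67,0,0,0,0],[-133,213,67,0,0,0,0],[-133,213,67,0,0,0,0],[-133,213,67,0,0,0,0],[-133,213,67,0,0,0,0],[-133,213,67,0,0,0,0],[-133,213,67,0,0,0,0],[-133,213,40,0,0,0,0],[-133,213,20,0,0,0,0],[-133,213,10,0,0,0,0],[-133,213,10,0,0,0,0],[-133,213,10,0,0,0,0]]]'
python3 - <<'E'
from h import *
snap('wrist','wrist6.png');s=monitor.observe(); print(s['tool_pos'],s['force'],s['gripper_force'],s['width'])
E
```

```text
time_s: 12.9
tool_pos: [470.1, 105.7, 68.5]
orientation: [[0.111, 0.994, 0.0], [0.994, -0.111, -0.0], [-0.0, 0.0, -1.0]]
force: [0.4, -0.3, -1.7]
width: 16.7
gripper_force: 69.3
[470.46070958 105.92551076  68.97667893] [ 0.22238391 -0.18183818 -1.27136798] 69.28465604782104 16.811093719699805
```

View pics/wrist6.png

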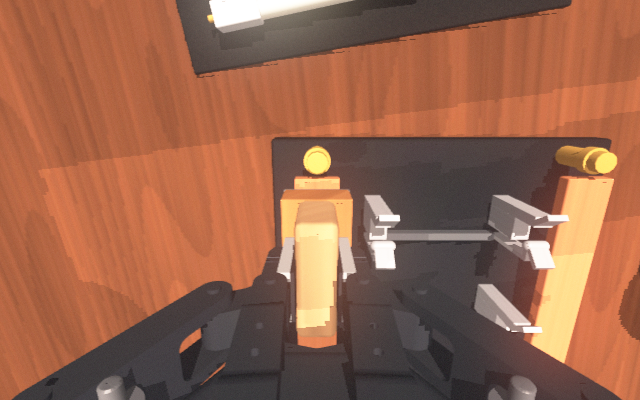

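The block sits centred over the near bar's post end at (317,260), just short of the post at (317,160). I'll press and then stroke.

```bash
python3 -m handwheel '[[[0,0,-3,0,0,0,0],[0,0,-5,0,0,0,0],[0,0,-7,0,0,0,0],[0,0,-8,0,0,0,0],[0,0,-9,0,0,0,0],[0,0,-10,0,0,0,0],[0,0,-10,0,0,0,0],[0,0,-10,0,0,0,0]]]'; python3 - <<'E'
from h import *
im,d,m=snap('side'); P=cloud(cv2.medianBlur(d,3),m); 
x,y,z=P[...,0],P[...,1],P[...,2]
a=(x-458.8)*.994+(y-9.2)*-.1094; b=(x-458.8)*.1094+(y-9.2)*.994
for lo,hi in ((-120,-60),(-60,0),(0,50)):
    k=(abs(a)<9)&(b>lo)&(b<hi)&(d>0)&(z>20)&(z<50); print(lo,np.median(z[k]),k.sum())
E
```

```text
time_s: 13.75
tool_pos: [470.0, 106.5, 58.7]
orientation: [[0.11, 0.994, 0.001], [0.994, -0.11, 0.0], [0.0, 0.001, -1.0]]
force: [0.5, 0.1, 5.3]
width: 16.9
gripper_force: 70.2
-120 32.33856514159372 130
-60 32.52552513508249 118
0 32.415666980998004 86
```

```bash
python3 -m handwheel '[[[-0.54,-4.9,0,0,0,0,0],[-1.08,-9.8,0,0,0,0,0],[-1.62,-14.7,0,0,0,0,0],[-2.16,-19.6,0,0,0,0,0],[-2.7,-24.5,0,0,0,0,0],[-3.24,-29.4,0,0,0,0,0],[-3.78,-34.3,0,0,0,0,0],[-4.32,-39.2,0,0,0,0,0],[-4.86,-44.1,0,0,0,0,0],[-5.4,-49,0,0,0,0,0],[-5.94,-53.9,0,0,0,0,0],[-6.48,-58.8,0,0,0,0,0],[-7.02,-63.7,0,0,0,0,0],[-7.56,-68.6,0,0,0,0,0],[-8.1,-73.5,0,0,0,0,0],[-8.64,-78.4,0,0,0,0,0],[-9.18,-83.3,0,0,0,0,0],[-9.72,-88.2,0,0,0,0,0],[-10.26,-93.1,0,0,0,0,0],[-10.8,-98,0,0,0,0,0]]]'
python3 -m handwheel '[[[-0.54,-4.9,0,0,0,0,0],[-1.08,-9.8,0,0,0,0,0],[-1.62,-14.7,0,0,0,0,0],[-2.16,-19.6,0,0,0,0,0],[-2.7,-24.5,0,0,0,0,0],[-3.24,-29.4,0,0,0,0,0],[-3.78,-34.3,0,0,0,0,0],[-4.32,-39.2,0,0,0,0,0],[-4.86,-44.1,0,0,0,0,0],[-5.4,-49,0,0,0,0,0],[-5.94,-53.9,0,0,0,0,0],[-6.48,-58.8,0,0,0,0,0],[-7.02,-63.7,0,0,0,0,0],[-7.56,-68.6,0,0,0,0,0],[-8.1,-73.5,0,0,0,0,0],[-8.64,-78.4,0,0,0,0,0],[-9.18,-83.3,0,0,0,0,0],[-9.72,-88.2,0,0,0,0,0],[-10.26,-93.1,0,0,0,0,0],[-10.8,-98,0,0,0,0,0]]]'
python3 - <<'E'
from h import *
im,d,m=snap('side'); P=cloud(cv2.medianBlur(d,3),m); 
x,y,z=P[...,0],P[...,1],P[...,2]
a=(x-458.8)*.994+(y-9.2)*-.1094; b=(x-458.8)*.1094+(y-9.2)*.994
for lo,hi in ((-60,0),(0,50),(60,120)):
    k=(abs(a)<9)&(b>lo)&(b<hi)&(d>0)&(z>20)&(z<50); print(lo,np.median(z[k]),k.sum())
s=monitor.observe(); print(s['tool_pos'],s['force'])
E
```

```text
time_s: 15.8
tool_pos: [458.4, 8.1, 58.3]
orientation: [[0.11, 0.994, -0.0], [0.994, -0.11, 0.0], [0.0, -0.0, -1.0]]
force: [0.6, 4.7, 5.4]
width: 17.2
gripper_force: 70.2
time_s: 17.8
tool_pos: [447.0, -89.6, 58.1]
orientation: [[0.11, 0.994, -0.001], [0.994, -0.11, 0.001], [0.0, -0.001, -1.0]]
force: [0.9, 4.6, 4.8]
width: 17.0
gripper_force: 70.2
-60 31.868999104926196 76
0 31.888302380241814 73
60 31.630982212152738 96
[446.95877165 -90.26372237  58.03378903] [0.25806707 4.19475585 4.70704616]
```

```bash
python3 -m handwheel '[[[0,0,30,0,0,0,0],[0,0,67,0,0,0,0],[0,0,67,0,0,0,0],[81,-226,67,0,0,0,0],[81,-226,67,0,0,0,0],[81,-226,67,0,0,0,0],[81,-226,67,0,0,0,0],[81,-226,67,0,0,0,0],[81,-226,67,0,0,0,0],[81,-226,67,0,0,0,0],[81,-226,30,0,0,0,0],[81,-226,0,0,0,0,0],[81,-226,-16,0,0,0,0],[81,-226,-23,0,0,0,0],[81,-226,-25,0,0,0,0],[81,-226,-26,0,0,0,0],[81,-226,-26,0,0,0,0]]]'
```

```text
time_s: 19.55
tool_pos: [529.5, -315.8, 33.4]
orientation: [[0.109, 0.994, 0.001], [0.994, -0.109, -0.001], [-0.001, 0.002, -1.0]]
force: [-0.2, 0.1, -1.4]
width: 17.2
gripper_force: 69.4
```

```bash
python3 -m handwheel '[[[0,0,-0.5,0,0,0,0],[0,0,-1.2,0,0,0,0],[0,0,-1.2,0,0,0,0],[0,0,-1.2,0,0,0,0]]]'
```

```text
time_s: 19.95
tool_pos: [528.9, -315.6, 31.3]
orientation: [[0.11, 0.994, 0.0], [0.994, -0.11, -0.0], [-0.0, 0.0, -1.0]]
force: [-0.3, 0.5, -1.5]
width: 16.8
gripper_force: 69.4
```

```bash
python3 -m handwheel '[[[0,0,-0.8,0,0,0,0],[0,0,-0.8,0,0,0,0],[0,0,-0.8,0,0,0,0.5],[0,0,-0.8,0,0,0,0.5],[0,0,-0.8,0,0,0,0.5],[0,0,-0.8,0,0,0,0.5],[0,0,30,0,0,0,0.5],[0,0,70,0,0,0,0.5],[0,0,120,0,0,0,0.5],[0,0,120,0,0,0.3,0.5]]]'
python3 -m handwheel '[[[-15,553.5,0,0,0,1.465,0.5],[-15,553.5,0,0,0,1.465,0.5],[-15,553.5,0,0,0,1.465,0.5],[-15,553.5,0,0,0,1.465,0.5],[-15,553.5,0,0,0,1.465,0.5],[-15,553.5,0,0,0,1.465,0.5],[-15,553.5,0,0,0,1.465,0.5],[-15,553.5,0,0,0,1.465,0.5],[-15,553.5,0,0,0,1.465,0.5],[-15,553.5,0,0,0,1.465,0.5],[-15,553.5,0,0,0,1.465,0.5],[-15,553.5,0,0,0,1.465,0.5],[-15,553.5,0,0,0,1.465,0.5],[-15,553.5,0,0,0,1.465,0.5]]]'
python3 - <<'E'
from h import *
for c in ('wrist','side','scene'):
    im,d,m=snap(c,c+'7.png')
    P=cloud(cv2.medianBlur(d,3),m); x,y,z=np.moveaxis(P,-1,0); hsv=cv2.cvtColor(im,cv2.COLOR_BGR2HSV).astype(int)
    for lab,k in (('tube',(d>0)&(hsv[...,1]<70)&(hsv[...,2]>130)&(z<30)&(z>8.5)&(y>180)&(x>380)&(x<640)&(y<460)),('block',(d>0)&(z>47)&(z<62)&(y<-250)&(y>-400)&(x<600)&(x>450))):
        n,L,st,_=cv2.connectedComponentsWithStats(k.astype(np.uint8))
        for i in range(1,n):
            if st[i,4]>60: rect(P,L==i,(c,lab))
s=monitor.observe(); print(s['tool_pos'],s['orientation'][0],s['width'],s['force'])
E
```

```text
time_s: 20.95
tool_pos: [532.4, -318.2, 158.9]
orientation: [[-0.043, 0.999, 0.01], [0.999, 0.043, -0.008], [-0.008, 0.01, -1.0]]
force: [0.0, -0.6, 0.1]
width: 42.8
gripper_force: 0.0
time_s: 22.35
tool_pos: [513.7, 237.2, 150.9]
orientation: [[-0.998, 0.066, -0.001], [0.066, 0.998, -0.001], [0.0, -0.001, -1.0]]
force: [-0.6, -0.6, 0.8]
width: 42.5
gripper_force: 0.0
('wrist', 'tube') 3244 c [503.7 404.8] mean [495.  402.4] size [181.3  15.1] longaxis deg 2.48 z 15.1
('wrist', 'tube') 2905 c [509.7 348.7] mean [501.2 347. ] size [180.7  14.4] longaxis deg 1.96 z 15.2
('wrist', 'tube') 2330 c [501.8 296.9] mean [492.1 296.3] size [154.8  13.9] longaxis deg -0.36 z 15.1
('wrist', 'tube') 2600 c [514.3 238.2] mean [506.6 237.7] size [179.5  14. ] longaxis deg 4.45 z 15.4
('side', 'tube') 180 c [503.5 404.7] mean [501.7 402.8] size [180.6  15.4] longaxis deg 2.86 z 12.9
('side', 'tube') 190 c [509.1 348.3] mean [503.7 346.4] size [180.9  16.8] longaxis deg 1.78 z 13.0
('side', 'tube') 205 c [515.1 296.7] mean [511.1 294.8] size [183.1  15.7] longaxis deg -0.7 z 12.8
('side', 'tube') 202 c [515.7 238.2] mean [510.1 235.8] size [183.6  15. ] longaxis deg 5.24 z 12.9
('side', 'block') 210 c [ 526.3 -315.3] mean [ 525.  -317.7] size [54.3 18. ] longaxis deg 82.98 z 57.3
('scene', 'tube') 277 c [514.  238.3] mean [520.8 239.8] size [180.8  14.7] longaxis deg 4.31 z 15.6
('scene', 'tube') 299 c [514.6 296.5] mean [520.7 297.7] size [181.4  15.1] longaxis deg -0.71 z 16.0
('scene', 'tube') 315 c [508.6 348.1] mean [515.6 349.6] size [183.1  15.7] longaxis deg 2.05 z 15.9
('scene', 'tube') 324 c [503.1 405.4] mean [510.6 405.5] size [180.7  14.7] longaxis deg 2.35 z 15.9
('scene', 'block') 75 c [ 527.2 -315.6] mean [ 530.3 -312. ] size [56.9 18.8] longaxis deg 84.37 z 58.7
[514.14324502 236.36422579 151.1381642 ] [-9.97671095e-01  6.82081820e-02 -1.73311897e-04] 42.55643204418031 [-0.18121806 -0.22850301  0.98166587]
```

View pics/wrist7.png

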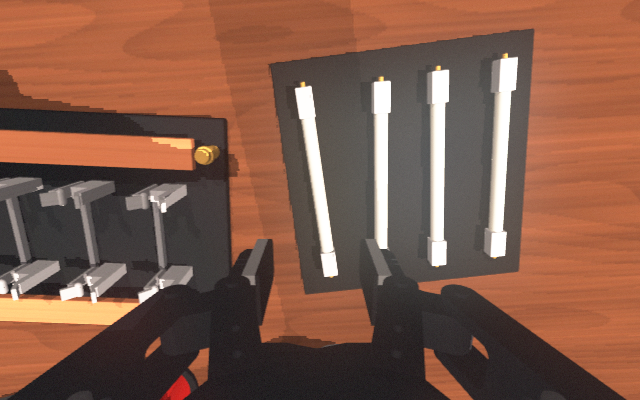

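The wrist view shows tube A (nearest the rig) at (316,175), with free space for the half-open fingers. The neighbouring tube is at (380,160).

```bash
python3 -m handwheel '[[[0.5,0,-50,0,0,0.147,0.5],[0.5,0,-100,0,0,0.147,0.5],[0.5,0,-130,0,0,0.147,0.5],[0.5,0,-140,0,0,0.147,0.5],[0.5,0,-145.5,0,0,0.147,0.5],[0.5,0,-145.5,0,0,0.147,0.5],[0.5,0,-145.5,0,0,0.147,0.5],[0.5,0,-145.5,0,0,0.147,0],[0.5,0,-145.5,0,0,0.147,0],[0.5,0,-145.5,0,0,0.147,0],[0.5,0,-145.5,0,0,0.147,0],[0.5,0,-145.5,0,0,0.147,0],[0.5,0,-145.5,0,0,0.147,0]]]' 80
```

```text
time_s: 23.8
tool_pos: [515.3, 238.3, 7.1]
orientation: [[-0.997, -0.081, 0.002], [-0.081, 0.997, 0.001], [-0.002, 0.0, -1.0]]
force: [-1.4, -0.7, 5.9]
width: 8.2
gripper_force: 78.4
```

```bash
python3 -m handwheel '[[[0,0,5,0,0,0,0],[0,0,20,0,0,0,0],[0,0,50,0,0,0,0],[0,0,95,0,0,0,0],[0,0,95,0,0,0,0],[0,0,95,0,0,0,0]]]'
python3 - <<'E'
from h import *
im,d,m=snap('wrist'); im2,d2,m2=snap('side')
P=cloud(cv2.medianBlur(d2,3),m2); x,y,z=np.moveaxis(P,-1,0); hsv=cv2.cvtColor(im2,cv2.COLOR_BGR2HSV).astype(int)
k=(d2>0)&(hsv[...,1]<70)&(hsv[...,2]>130)&(z<150)&(z>60)&(y>190)&(y<290)&(x>380)&(x<620)
n,L,st,_=cv2.connectedComponentsWithStats(k.astype(np.uint8))
for i in range(1,n):
    if st[i,4]>20: rect(P,L==i,('side',st[i].tolist()))
q=P[k]; 
for a in range(400,620,20):
    r=q[abs(q[:,0]-a)<10]
    if len(r): print(a,len(r),np.median(r,0).round(1))
s=monitor.observe(); print(s['tool_pos'],s['width'],s['force'],s['moment'])
b=cv2.resize(im2[80:240,200:400],(500,400)); cv2.imwrite('pics/c8.png',np.hstack([b,cv2.resize(im[150:400,220:420],(300,400))]))
E
```

```text
time_s: 24.4
tool_pos: [515.5, 238.4, 102.3]
orientation: [[-0.997, -0.081, 0.003], [-0.081, 0.997, 0.001], [-0.003, 0.001, -1.0]]
force: [0.1, 0.7, -0.6]
width: 8.8
gripper_force: 78.4
('side', [305, 151, 21, 12, 96]) 94 c [567.6 241.7] mean [570.  239.5] size [72.1 15.5] longaxis deg 0.12 z 106.5
('side', [273, 163, 29, 14, 141]) 128 c [465.  232.7] mean [461.2 231. ] size [83.4 16. ] longaxis deg 1.83 z 106.2
420 16 [426.6 229.1 106.4]
440 43 [440.  226.9 107.6]
460 28 [459.2 230.3 106.3]
480 28 [480.8 232.2 105. ]
500 25 [498.1 233.  105.7]
520 3 [518.8 220.8 119.2]
540 21 [540.2 235.9 106.6]
560 21 [560.  238.1 106.2]
580 35 [581.4 238.2 106.6]
600 17 [595.2 240.8 107.5]
[513.60886211 237.79070814  99.86222591] 8.142805090544481 [-0.23499855  0.07146416 -0.45967657] [ 0.01346231 -0.0384017  -0.01392173]
```

View pics/c8.png

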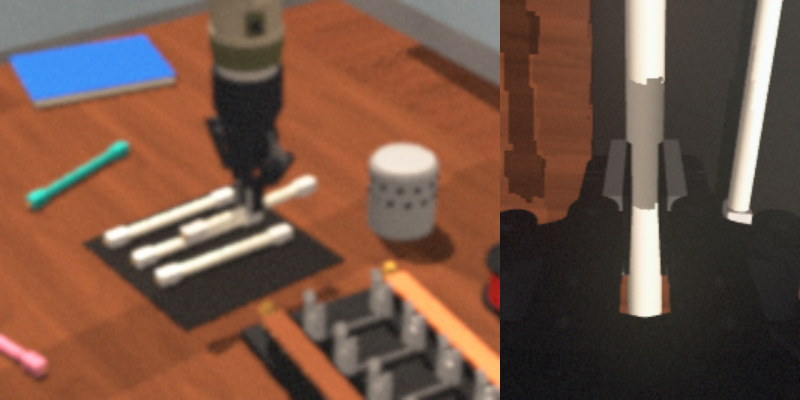

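The tube is held level and centred. The side view shows it in the jaws over the mat, with three tubes left. I'll carry it over station y=-99.

```bash
python3 -m handwheel '[[[0,0,30,0,0,0,0],[11,-335.6,30,0,0,-0.191,0],[11,-335.6,30,0,0,-0.191,0],[11,-335.6,30,0,0,-0.191,0],[11,-335.6,30,0,0,-0.191,0],[11,-335.6,30,0,0,-0.191,0],[11,-335.6,30,0,0,-0.191,0],[11,-335.6,30,0,0,-0.191,0],[11,-335.6,30,0,0,-0.191,0],[11,-335.6,30,0,0,-0.191,0],[11,-335.6,0,0,0,-0.191,0],[11,-335.6,-20,0,0,-0.191,0],[11,-335.6,-28,0,0,-0.191,0],[11,-335.6,-28,0,0,-0.191,0],[11,-335.6,-28,0,0,-0.191,0],[11,-335.6,-28,0,0,-0.191,0]]]'
python3 - <<'E'
from h import *
s=monitor.observe(); print(s['tool_pos'],s['orientation'][0],s['width'],s['force'])
im,d,m=snap('wrist','wrist9.png'); im2,d2,m2=snap('side','side9.png');
for nm,im_,d_,m_ in (('wrist',im,d,m),('side',im2,d2,m2)):
    P=cloud(cv2.medianBlur(d_,3),m_); x,y,z=np.moveaxis(P,-1,0)
    a=(x-536.2)*.994-(y-.8)*.1094; b=(x-536.2)*.1094+(y-.8)*.994
    for lo,hi in ((-90,-66),(-64,-50),(-46,-38),(-30,-15),(15,30),(38,46),(50,64),(66,90)):
        k=(d_>0)&(a>lo)&(a<hi)&(abs(b+99)<14)&(z>68)&(z<95)
        if k.sum()>5: print(nm,lo,hi,k.sum(),'b',b[k].min().round(1),b[k].max().round(1),np.median(b[k]).round(1),'z',np.percentile(z[k],90).round(1))
E
```

```text
time_s: 26.1
tool_pos: [526.3, -97.5, 73.7]
orientation: [[-0.994, 0.109, 0.002], [0.109, 0.994, -0.0], [-0.002, -0.0, -1.0]]
force: [0.6, -0.5, -0.1]
width: 8.0
gripper_force: 78.6
[526.27793111 -97.47349961  73.71013096] [-0.99405174  0.10889433  0.00178139] 8.037049737332778 [ 0.59276583 -0.54885932 -0.05380542]
wrist -90 -66 2151 b -106.0 -92.0 -99.0 z 83.5
wrist -64 -50 905 b -105.3 -92.8 -99.0 z 82.3
wrist -46 -38 469 b -104.9 -93.1 -99.0 z 82.2
wrist -30 -15 789 b -105.2 -93.3 -99.0 z 82.2
wrist 15 30 484 b -104.1 -94.5 -99.0 z 82.1
wrist 38 46 296 b -105.4 -93.7 -99.6 z 82.2
wrist 50 64 6 b -105.4 -93.1 -99.3 z 79.0
side -90 -66 82 b -106.4 -89.4 -103.1 z 82.4
side -64 -50 28 b -105.5 -94.3 -102.8 z 81.6
side -46 -38 16 b -104.1 -95.9 -102.4 z 80.5
side -30 -15 28 b -104.9 -95.0 -102.1 z 80.1
side 15 30 19 b -105.0 -99.4 -102.9 z 81.8
side 38 46 14 b -104.5 -99.9 -103.0 z 82.0
side 50 64 27 b -104.8 -93.6 -102.2 z 80.7
side 66 90 65 b -107.0 -91.1 -104.0 z 82.4
```

View pics/wrist9.png

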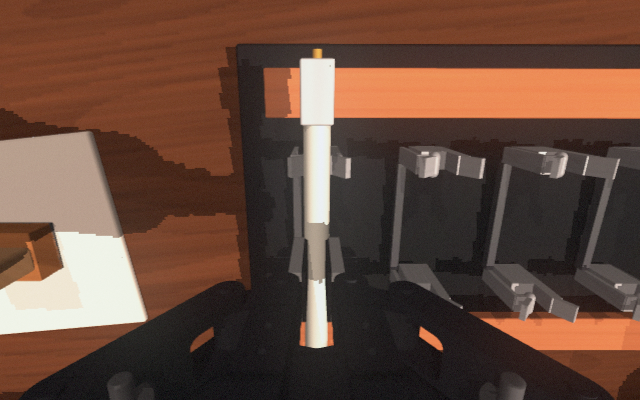

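Tube is centred over the station (tube at (317,180), its clip jaws on both sides) and parallel. I'll push it down.

```bash
python3 -m handwheel '[[[0,0,-5,0,0,0,0],[0,0,-10,0,0,0,0],[0,0,-14,0,0,0,0],[0,0,-18,0,0,0,0],[0,0,-22,0,0,0,0],[0,0,-22,0,0,0,0]]]'; python3 -m handwheel '[[[0,0,-2,0,0,0,0],[0,0,-4,0,0,0,0],[0,0,-6,0,0,0,0],[0,0,-8,0,0,0,0],[0,0,-8,0,0,0,0],[0,0,-8,0,0,0,0]]]'
```

```text
time_s: 26.8
tool_pos: [527.2, -96.9, 54.3]
orientation: [[-0.994, 0.109, 0.006], [0.109, 0.994, 0.001], [-0.006, 0.002, -1.0]]
force: [3.7, 6.1, 1.6]
width: 8.6
gripper_force: 78.8
time_s: 27.4
tool_pos: [525.2, -97.3, 43.0]
orientation: [[-0.994, 0.109, -0.0], [0.109, 0.994, 0.001], [0.0, 0.001, -1.0]]
force: [-1.2, 3.4, 6.8]
width: 8.6
gripper_force: 79.5
```

```bash
python3 -m handwheel '[[[0,0,-1,0,0,0,0],[0,0,-2,0,0,0,0],[0,0,-2,0,0,0,0],[0,0,-2,0,0,0,0]]]'; python3 - <<'E'
from h import *
im,d,m=snap('wrist','wrist10.png')
P=cloud(cv2.medianBlur(d,3),m); x,y,z=np.moveaxis(P,-1,0)
a=(x-536.2)*.994-(y-.8)*.1094; b=(x-536.2)*.1094+(y-.8)*.994
for lo,hi in ((-90,-66),(-64,-50),(-30,-15),(15,30),(50,64),(66,90)):
    k=(d>0)&(a>lo)&(a<hi)&(abs(b+99)<5)&(z>30)&(z<95)
    if k.sum()>5: print(lo,hi,k.sum(),'z',np.percentile(z[k],80).round(1))
E
```

```text
time_s: 27.8
tool_pos: [525.2, -97.3, 42.8]
orientation: [[-0.994, 0.109, 0.001], [0.109, 0.994, 0.0], [-0.001, 0.0, -1.0]]
force: [-6.2, 5.3, 20.6]
width: 8.0
gripper_force: 80.9
-90 -66 1573 z 52.6
-64 -50 749 z 51.2
-30 -15 647 z 51.2
15 30 478 z 51.2
```

Seated: the tube stopped hard at TCP 42.8 with 20 N, tube top about 52. Releasing and checking.

```bash
python3 -m handwheel '[[[0,0,2,0,0,0,0],[0,0,2,0,0,0,0.45],[0,0,2,0,0,0,0.45],[0,0,2,0,0,0,0.45],[0,0,2,0,0,0,0.45],[0,0,40,0,0,0,0.45],[0,0,80,0,0,0,0.45],[0,40,100,0,0,0,0.45],[0,80,100,0,0,0,0.45],[0,80,100,0,0,0,0.45],[0,80,100,0,0,0,0.45]]]'; python3 - <<'E'
from h import *
s=monitor.observe(); print(s['tool_pos'],s['force'])
for c in ('wrist','scene'):
    im,d,m=snap(c,c+'11.png')
    P=cloud(cv2.medianBlur(d,3),m); x,y,z=np.moveaxis(P,-1,0)
    a=(x-536.2)*.994-(y-.8)*.1094; b=(x-536.2)*.1094+(y-.8)*.994
    for lo,hi in ((-90,-66),(-60,-50),(-30,-15),(15,30),(50,60),(66,90)):
        k=(d>0)&(a>lo)&(a<hi)&(abs(b+99)<9)&(z>42)&(z<95)
        if k.sum()>5: print(c,lo,hi,k.sum(),'b',np.median(b[k]).round(1),'z',np.percentile(z[k],80).round(1))
    if c=='wrist':
        Q=np.stack([a,b,z],-1); k=(d>0)&(abs(b+99)<9)&(z>44)&(z<57); rect(Q,k,'tube in rig frame')
E
```

```text
time_s: 28.95
tool_pos: [525.3, -17.0, 140.5]
orientation: [[-0.994, 0.108, -0.0], [0.108, 0.994, -0.0], [-0.0, -0.0, -1.0]]
force: [0.8, -0.1, 0.8]
width: 38.3
gripper_force: 0.0
[525.30275235 -17.01866307 140.5471775 ] [ 0.84111748 -0.08505526  0.77138465]
wrist -90 -66 821 b -97.0 z 52.8
wrist -60 -50 230 b -97.0 z 51.3
wrist -30 -15 305 b -97.1 z 51.3
wrist 15 30 261 b -97.2 z 51.4
wrist 50 60 131 b -98.3 z 51.5
tube in rig frame 3476 c [-14.2 -98.8] mean [-24.5 -97.9] size [161.8  17.6] longaxis deg -0.1 z 51.2
scene -90 -66 38 b -95.0 z 54.1
scene -60 -50 9 b -95.5 z 53.7
scene -30 -15 17 b -95.7 z 53.1
scene 15 30 19 b -95.0 z 52.2
scene 50 60 12 b -95.7 z 52.4
scene 66 90 54 b -95.8 z 54.2
```

View pics/wrist11.png

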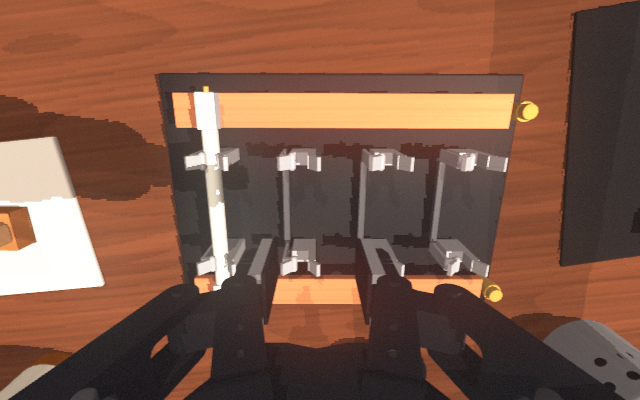

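The view shows the tube at (213,200) lying in both clips with its caps over the bars. Next, tube B.

```bash
python3 -m handwheel '[[[-10.4,314.2,0,0,0,0.101,0.45],[-10.4,314.2,0,0,0,0.101,0.45],[-10.4,314.2,0,0,0,0.101,0.45],[-10.4,314.2,0,0,0,0.101,0.45],[-10.4,314.2,0,0,0,0.101,0.45],[-10.4,314.2,0,0,0,0.101,0.45],[-10.4,314.2,0,0,0,0.101,0.45],[-10.4,314.2,0,0,0,0.101,0.45],[-10.4,314.2,-30,0,0,0.101,0.45],[-10.4,314.2,-80,0,0,0.101,0.45],[-10.4,314.2,-115,0,0,0.101,0.45],[-10.4,314.2,-130,0,0,0.101,0.45],[-10.4,314.2,-136,0,0,0.101,0.45],[-10.4,314.2,-136,0,0,0.101,0.45],[-10.4,314.2,-136,0,0,0.101,0],[-10.4,314.2,-136,0,0,0.101,0],[-10.4,314.2,-136,0,0,0.101,0],[-10.4,314.2,-136,0,0,0.101,0],[-10.4,314.2,-136,0,0,0.101,0],[-10.4,314.2,-136,0,0,0.101,0]]]' 80
```

```text
time_s: 31.05
tool_pos: [516.4, 296.7, 6.4]
orientation: [[-1.0, 0.009, 0.003], [0.009, 1.0, 0.0], [-0.003, 0.0, -1.0]]
force: [-0.1, -2.0, 6.7]
width: 8.4
gripper_force: 78.6
```

```bash
python3 -m handwheel '[[[0,0,8,0,0,0,0],[0,0,40,0,0,0,0],[0,0,80,0,0,0,0],[0,0,124,0,0,0,0],[17.6,-328.6,124,0,0,-0.101,0],[17.6,-328.6,124,0,0,-0.101,0],[17.6,-328.6,124,0,0,-0.101,0],[17.6,-328.6,124,0,0,-0.101,0],[17.6,-328.6,124,0,0,-0.101,0],[17.6,-328.6,124,0,0,-0.101,0],[17.6,-328.6,124,0,0,-0.101,0],[17.6,-328.6,124,0,0,-0.101,0],[17.6,-328.6,124,0,0,-0.101,0],[17.6,-328.6,90,0,0,-0.101,0],[17.6,-328.6,72,0,0,-0.101,0],[17.6,-328.6,66,0,0,-0.101,0],[17.6,-328.6,66,0,0,-0.101,0],[17.6,-328.6,66,0,0,-0.101,0]]]'
cat > chk.py <<'E'
import sys
from h import *
S=float(sys.argv[1]); zlo,zhi=float(sys.argv[2]),float(sys.argv[3])
s=monitor.observe(); print(s['tool_pos'].round(1),s['width'].round(1),s['force'].round(1))
im,d,m=snap('wrist')
P=cloud(cv2.medianBlur(d,3),m); x,y,z=np.moveaxis(P,-1,0)
a=(x-536.2)*.994-(y-.8)*.1094; b=(x-536.2)*.1094+(y-.8)*.994
for lo,hi in ((-90,-66),(-60,-50),(-30,-15),(15,30),(50,60),(66,90)):
    k=(d>0)&(a>lo)&(a<hi)&(abs(b-S)<14)&(z>zlo)&(z<zhi)
    if k.sum()>5: print(lo,hi,k.sum(),'b',b[k].min().round(1),np.median(b[k]).round(1),b[k].max().round(1),'z',np.percentile(z[k],80).round(1))
E
python3 chk.py -33 68 95
```

```text
time_s: 32.85
tool_pos: [533.2, -31.3, 71.5]
orientation: [[-0.994, 0.108, 0.001], [0.108, 0.994, -0.0], [-0.001, 0.0, -1.0]]
force: [0.4, -0.3, 0.4]
width: 8.4
gripper_force: 78.6Traceback (most recent call last):
  File "chk.py", line 4, in <module>
    s=monitor.observe(); print(s['tool_pos'].round(1),s['width'].round(1),s['force'].round(1))
                                                      ^^^^^^^^^^^^^^^^
AttributeError: 'float' object has no attribute 'round'
```

```bash
sed -i "s/s\['width'\].round(1)/round(s['width'],1)/" chk.py; python3 chk.py -33 68 95
```

```text
[533.2 -31.3  71.5] 8.4 [ 0.4 -0.3  0.4]
-90 -66 2180 b -39.8 -32.8 -25.7 z 82.0
-60 -50 650 b -38.7 -32.5 -26.8 z 80.6
-30 -15 793 b -38.7 -33.0 -26.8 z 80.6
15 30 491 b -37.5 -32.5 -28.0 z 80.5
```

```bash
python3 -m handwheel '[[[0,0,-5,0,0,0,0],[0,0,-10,0,0,0,0],[0,0,-14,0,0,0,0],[0,0,-18,0,0,0,0],[0,0,-22,0,0,0,0],[0,0,-24,0,0,0,0],[0,0,-26,0,0,0,0],[0,0,-28,0,0,0,0],[0,0,-30,0,0,0,0],[0,0,-31,0,0,0,0],[0,0,-32,0,0,0,0],[0,0,-32,0,0,0,0]]]'; python3 chk.py -33 38 95
```

```text
time_s: 34.1
tool_pos: [532.8, -31.8, 41.9]
orientation: [[-0.994, 0.109, 0.002], [0.109, 0.994, 0.0], [-0.002, 0.0, -1.0]]
force: [-7.8, 5.6, 28.8]
width: 8.2
gripper_force: 82.1
[532.8 -31.8  41.9] 8.2 [-7.8  5.6 28.8]
-90 -66 2355 b -46.6 -33.0 -19.1 z 52.4
-60 -50 636 b -39.1 -33.0 -27.3 z 51.1
-30 -15 799 b -39.2 -33.1 -27.3 z 51.0
15 30 496 b -38.1 -33.1 -28.5 z 51.1
```

```bash
python3 -m handwheel '[[[0,0,2,0,0,0,0],[0,0,2,0,0,0,0.45],[0,0,2,0,0,0,0.45],[0,0,2,0,0,0,0.45],[0,0,2,0,0,0,0.45],[0,0,40,0,0,0,0.45],[0,0,80,0,0,0,0.45],[0,0,102,0,0,0,0.45],[-23.2,380.4,102,0,0,0.143,0.45],[-23.2,380.4,102,0,0,0.143,0.45],[-23.2,380.4,102,0,0,0.143,0.45],[-23.2,380.4,102,0,0,0.143,0.45],[-23.2,380.4,102,0,0,0.143,0.45],[-23.2,380.4,102,0,0,0.143,0.45],[-23.2,380.4,102,0,0,0.143,0.45],[-23.2,380.4,102,0,0,0.143,0.45],[-23.2,380.4,102,0,0,0.143,0.45],[-23.2,380.4,102,0,0,0.143,0.45]]]'
python3 - <<'E'
from h import *
s=monitor.observe(); print(s['tool_pos'].round(1))
for c in ('wrist','side','scene'):
    im,d,m=snap(c)
    P=cloud(cv2.medianBlur(d,3),m); x,y,z=np.moveaxis(P,-1,0); hsv=cv2.cvtColor(im,cv2.COLOR_BGR2HSV).astype(int)
    for lab,k in (('tube',(d>0)&(hsv[...,1]<70)&(hsv[...,2]>130)&(z<30)&(z>8.5)&(y>180)&(x>380)&(x<640)&(y<460)),('block',(d>0)&(z>47)&(z<62)&(y<-220)&(y>-420)&(x<620)&(x>430))):
        n,L,st,_=cv2.connectedComponentsWithStats(k.astype(np.uint8))
        for i in range(1,n):
            if st[i,4]>60: rect(P,L==i,(c,lab))
    a=(x-536.2)*.994-(y-.8)*.1094; b=(x-536.2)*.1094+(y-.8)*.994
    if c!='wrist':
      for S in (-99,-33):
        k=(d>0)&(abs(b-S)<9)&(z>44)&(z<57)&(abs(a)<105)&(hsv[...,2]>150)&(hsv[...,1]<70); rect(np.stack([a,b,z],-1),k,(c,'seated',S))
E
```

```text
time_s: 35.95
tool_pos: [508.9, 348.8, 139.8]
orientation: [[-0.999, -0.035, -0.001], [-0.035, 0.999, -0.001], [0.001, -0.001, -1.0]]
force: [0.2, -0.2, -0.7]
width: 38.1
gripper_force: 0.0
[508.9 348.8 139.8]
('wrist', 'tube') 2445 c [487.5 404. ] mean [478.5 402.9] size [148.8  14.1] longaxis deg 2.29 z 15.1
('wrist', 'tube') 2810 c [509.4 348.8] mean [501.4 348.5] size [187.1  13.5] longaxis deg 2.01 z 15.3
('side', 'tube') 178 c [503.2 404.7] mean [500.5 402.9] size [180.7  16.1] longaxis deg 2.79 z 12.8
('side', 'tube') 192 c [508.3 347.9] mean [504.4 346.2] size [178.2  15.4] longaxis deg 1.97 z 13.1
('side', 'block') 222 c [ 562.3 -348.7] mean [ 560.1 -350.2] size [53.7 19.8] longaxis deg -84.11 z 57.1
('side', 'seated', -99) 326 c [ -1.  -98.7] mean [  -6.1 -100.3] size [179.2  17.3] longaxis deg -0.23 z 49.6
('side', 'seated', -33) 292 c [ -0.7 -33. ] mean [ -4.8 -35.2] size [181.1  17. ] longaxis deg -0.53 z 49.2
('scene', 'tube') 316 c [508.3 348.6] mean [515.9 349.6] size [182.6  14.3] longaxis deg 1.94 z 15.9
('scene', 'tube') 324 c [504.2 404.7] mean [511.3 405.5] size [179.4  14.6] longaxis deg 2.6 z 16.1
('scene', 'block') 78 c [ 562.6 -347.9] mean [ 565.2 -342.9] size [52.4 18.1] longaxis deg -81.89 z 58.1
('scene', 'seated', -99) 252 c [ -2.5 -98.8] mean [  4.4 -96.8] size [182.   17.1] longaxis deg 0.26 z 52.1
('scene', 'seated', -33) 256 c [ -0.9 -32.1] mean [  7.3 -30.9] size [178.3  16. ] longaxis deg 0.27 z 52.1
```

The block was knocked to (562,-348). It is still upright on the tile, about 33 mm off centre on each side and inside the limits. Continuing with tube C.

```bash
python3 -m handwheel '[[[-0.5,0,-50,0,0,0,0.45],[-0.5,0,-95,0,0,0,0.45],[-0.5,0,-125,0,0,0,0.45],[-0.5,0,-136,0,0,0,0.45],[-0.5,0,-136,0,0,0,0.45],[-0.5,0,-136,0,0,0,0],[-0.5,0,-136,0,0,0,0],[-0.5,0,-136,0,0,0,0],[-0.5,0,-136,0,0,0,0],[-0.5,0,-136,0,0,0,0],[-0.5,0,-136,0,0,0,0]]]' 80
```

```text
time_s: 37.2
tool_pos: [510.2, 348.4, 6.3]
orientation: [[-0.999, -0.033, 0.003], [-0.033, 0.999, 0.0], [-0.003, 0.0, -1.0]]
force: [0.2, -1.7, 6.7]
width: 8.4
gripper_force: 78.6
```

```bash
python3 -m handwheel '[[[0,0,8,0,0,0,0],[0,0,40,0,0,0,0],[0,0,80,0,0,0,0],[0,0,124,0,0,0,0],[30.9,-314.8,124,0,0,-0.143,0],[30.9,-314.8,124,0,0,-0.143,0],[30.9,-314.8,124,0,0,-0.143,0],[30.9,-314.8,124,0,0,-0.143,0],[30.9,-314.8,124,0,0,-0.143,0],[30.9,-314.8,124,0,0,-0.143,0],[30.9,-314.8,124,0,0,-0.143,0],[30.9,-314.8,124,0,0,-0.143,0],[30.9,-314.8,124,0,0,-0.143,0],[30.9,-314.8,90,0,0,-0.143,0],[30.9,-314.8,72,0,0,-0.143,0],[30.9,-314.8,66,0,0,-0.143,0],[30.9,-314.8,66,0,0,-0.143,0],[30.9,-314.8,66,0,0,-0.143,0]]]'; python3 chk.py 33 68 95
```

```text
time_s: 39.0
tool_pos: [540.4, 34.4, 71.5]
orientation: [[-0.994, 0.108, 0.001], [0.108, 0.994, 0.0], [-0.001, 0.0, -1.0]]
force: [0.2, -0.2, -0.2]
width: 8.2
gripper_force: 78.6
[540.4  34.4  71.5] 8.2 [ 0.2 -0.2 -0.2]
-90 -66 2209 b 26.2 33.1 40.2 z 82.1
-60 -50 643 b 27.3 33.1 39.3 z 80.7
-30 -15 800 b 27.4 33.5 39.3 z 80.6
15 30 503 b 28.5 33.1 38.1 z 80.7
```

```bash
python3 -m handwheel '[[[0,0,-5,0,0,0,0],[0,0,-10,0,0,0,0],[0,0,-14,0,0,0,0],[0,0,-18,0,0,0,0],[0,0,-22,0,0,0,0],[0,0,-24,0,0,0,0],[0,0,-26,0,0,0,0],[0,0,-28,0,0,0,0],[0,0,-30,0,0,0,0],[0,0,-31,0,0,0,0],[0,0,-32,0,0,0,0],[0,0,-32,0,0,0,0]]]'; python3 chk.py 33 38 95
```

```text
time_s: 40.25
tool_pos: [539.9, 33.8, 41.8]
orientation: [[-0.994, 0.109, 0.002], [0.109, 0.994, 0.0], [-0.002, 0.001, -1.0]]
force: [-8.7, 3.7, 26.8]
width: 8.1
gripper_force: 81.7
[539.9  33.8  41.8] 8.1 [-8.7  3.7 26.8]
-90 -66 2386 b 19.0 32.9 47.0 z 52.4
-60 -50 650 b 26.8 32.9 38.7 z 51.1
-30 -15 802 b 22.3 32.5 38.6 z 51.1
15 30 497 b 27.8 32.4 37.4 z 51.1
```

```bash
python3 -m handwheel '[[[0,0,2,0,0,0,0],[0,0,2,0,0,0,0.45],[0,0,2,0,0,0,0.45],[0,0,2,0,0,0,0.45],[0,0,2,0,0,0,0.45],[0,0,40,0,0,0,0.45],[0,0,80,0,0,0,0.45],[0,0,102,0,0,0,0.45],[-36,371.2,102,0,0,0.152,0.45],[-36,371.2,102,0,0,0.152,0.45],[-36,371.2,102,0,0,0.152,0.45],[-36,371.2,102,0,0,0.152,0.45],[-36,371.2,102,0,0,0.152,0.45],[-36,371.2,102,0,0,0.152,0.45],[-36,371.2,102,0,0,0.152,0.45],[-36,371.2,102,0,0,0.152,0.45],[-36,371.2,102,0,0,0.152,0.45],[-36,371.2,102,0,0,0.152,0.45]]]' | head -3
python3 -m handwheel '[[[0,0,-50,0,0,0,0.45],[0,0,-95,0,0,0,0.45],[0,0,-125,0,0,0,0.45],[0,0,-136,0,0,0,0.45],[0,0,-136,0,0,0,0.45],[0,0,-136,0,0,0,0],[0,0,-136,0,0,0,0],[0,0,-136,0,0,0,0],[0,0,-136,0,0,0,0],[0,0,-136,0,0,0,0],[0,0,-136,0,0,0,0]]]' 80
```

```text
time_s: 42.1
tool_pos: [503.3, 404.8, 139.8]
orientation: [[-0.999, -0.043, -0.001], [-0.043, 0.999, -0.001], [0.001, -0.001, -1.0]]
time_s: 43.2
tool_pos: [505.0, 404.7, 6.2]
orientation: [[-0.999, -0.042, 0.003], [-0.042, 0.999, 0.0], [-0.003, 0.0, -1.0]]
force: [-0.0, -2.1, 5.6]
width: 8.0
gripper_force: 78.6
```

```bash
python3 -m handwheel '[[[0,0,8,0,0,0,0],[0,0,40,0,0,0,0],[0,0,80,0,0,0,0],[0,0,124,0,0,0,0],[43.2,-305.6,124,0,0,-0.152,0],[43.2,-305.6,124,0,0,-0.152,0],[43.2,-305.6,124,0,0,-0.152,0],[43.2,-305.6,124,0,0,-0.152,0],[43.2,-305.6,124,0,0,-0.152,0],[43.2,-305.6,124,0,0,-0.152,0],[43.2,-305.6,124,0,0,-0.152,0],[43.2,-305.6,124,0,0,-0.152,0],[43.2,-305.6,124,0,0,-0.152,0],[43.2,-305.6,90,0,0,-0.152,0],[43.2,-305.6,72,0,0,-0.152,0],[43.2,-305.6,66,0,0,-0.152,0],[43.2,-305.6,66,0,0,-0.152,0],[43.2,-305.6,66,0,0,-0.152,0]]]'; python3 chk.py 99 68 95
```

```text
time_s: 45.0
tool_pos: [547.5, 100.2, 71.4]
orientation: [[-0.994, 0.108, 0.001], [0.108, 0.994, 0.0], [-0.001, 0.0, -1.0]]
force: [-0.2, -0.4, -0.1]
width: 8.4
gripper_force: 78.6
[547.5 100.2  71.4] 8.4 [-0.2 -0.4 -0.1]
-90 -66 2217 b 92.5 99.3 106.5 z 82.1
-60 -50 649 b 93.5 99.3 105.5 z 80.7
-30 -15 797 b 93.6 99.3 105.4 z 80.6
15 30 496 b 94.7 99.3 104.3 z 80.7
```

```bash
python3 -m handwheel '[[[0,0,-5,0,0,0,0],[0,0,-10,0,0,0,0],[0,0,-14,0,0,0,0],[0,0,-18,0,0,0,0],[0,0,-22,0,0,0,0],[0,0,-24,0,0,0,0],[0,0,-26,0,0,0,0],[0,0,-28,0,0,0,0],[0,0,-30,0,0,0,0],[0,0,-31,0,0,0,0],[0,0,-32,0,0,0,0],[0,0,-32,0,0,0,0]]]'; python3 chk.py 99 38 95
```

```text
time_s: 46.25
tool_pos: [547.1, 99.3, 41.7]
orientation: [[-0.994, 0.109, 0.002], [0.109, 0.994, 0.0], [-0.002, 0.001, -1.0]]
force: [-8.5, 2.0, 26.1]
width: 8.2
gripper_force: 81.5
[547.1  99.3  41.7] 8.2 [-8.5  2.  26.1]
-90 -66 2425 b 85.0 98.9 112.9 z 52.5
-60 -50 643 b 92.7 98.9 104.6 z 51.2
-30 -15 797 b 85.1 98.8 104.5 z 51.1
15 30 500 b 93.8 98.8 103.3 z 51.1
```

Seated. I'll release, rise well clear towards the mat side, and check everything.

```bash
python3 -m handwheel '[[[0,0,2,0,0,0,0],[0,0,2,0,0,0,0.45],[0,0,2,0,0,0,0.45],[0,0,2,0,0,0,0.45],[0,0,2,0,0,0,0.45],[0,0,40,0,0,0,0.45],[0,0,80,0,0,0,0.45],[0,0,130,0,0,0,0.45],[-100,200,180,0,0,0,0.45],[-100,200,180,0,0,0,0.45],[-100,200,180,0,0,0,0.45],[-100,200,180,0,0,0,0.45],[-100,200,180,0,0,0,0.45],[-100,200,180,0,0,0,0.45],[-100,200,180,0,0,0,0.45],[-100,200,180,0,0,0,0.45],[-100,200,180,0,0,0,0.45],[-100,200,180,0,0,0,0.45]]]' | head -2
python3 - <<'E'
from h import *
ims=[]
for c in ('side','scene'):
    im,d,m=snap(c,c+'20.png'); ims.append(im)
    P=cloud(cv2.medianBlur(d,3),m); x,y,z=np.moveaxis(P,-1,0); hsv=cv2.cvtColor(im,cv2.COLOR_BGR2HSV).astype(int)
    a=(x-536.2)*.994-(y-.8)*.1094; b=(x-536.2)*.1094+(y-.8)*.994
    k=(d>0)&(z>47)&(z<62)&(y<-220)&(y>-420)&(x<620)&(x>430); rect(P,k,(c,'block'))
    for S in (-99,-33,33,99):
        k=(d>0)&(abs(b-S)<9)&(z>44)&(z<57)&(abs(a)<105)&(hsv[...,2]>150)&(hsv[...,1]<70); rect(np.stack([a,b,z],-1),k,(c,'seated',S))
cv2.imwrite('pics/c20.png',np.vstack([cv2.resize(ims[0][150:350,280:540],(780,300))*1,cv2.resize(ims[1][140:290,140:400],(780,300))]))
E
```

```text
time_s: 48.1
tool_pos: [447.4, 298.1, 218.2]
('side', 'block') 223 c [ 563.3 -348.8] mean [ 560.1 -350.2] size [53.5 20.9] longaxis deg -85.11 z 57.2
('side', 'seated', -99) 323 c [ -1.2 -98.9] mean [  -5.7 -100.3] size [179.4  17.5] longaxis deg 0.03 z 49.5
('side', 'seated', -33) 297 c [ -2.  -33.3] mean [ -6.8 -35.3] size [179.5  17.6] longaxis deg 0.16 z 49.4
('side', 'seated', 33) 267 c [-0.1 33.1] mean [-4.  30.9] size [182.6  17.4] longaxis deg 0.06 z 49.3
('side', 'seated', 99) 237 c [-2.7 98.6] mean [-6.9 96.6] size [179.7  17.1] longaxis deg -0.11 z 49.7
('scene', 'block') 79 c [ 561.5 -347.6] mean [ 565.  -342.9] size [54.  18.3] longaxis deg -85.95 z 58.5
('scene', 'seated', -99) 257 c [ -0.8 -98.2] mean [  4.  -96.5] size [180.3  16.4] longaxis deg -0.13 z 52.0
('scene', 'seated', -33) 265 c [ -2.2 -32.3] mean [  3.6 -31.1] size [179.6  16.8] longaxis deg -0.38 z 52.0
('scene', 'seated', 33) 281 c [-0.8 33.1] mean [ 5.6 34.6] size [179.4  17.2] longaxis deg 0.01 z 52.1
('scene', 'seated', 99) 286 c [-1.6 99.9] mean [  4.4 100.4] size [181.2  17.4] longaxis deg 0.93 z 52.3
```

View pics/c20.png

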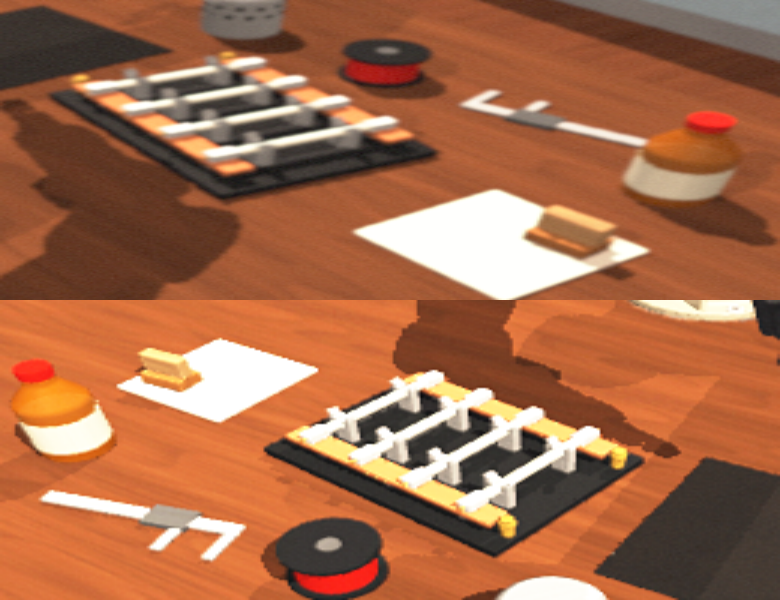

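Both views show all four tubes seated in their clips with caps over the bars. The block is upright on the tile, the mat is empty and the bystanders have not moved. Handing in.

```bash
python3 -c "
from cell import ticket
print(ticket.sign_off())"
```

```text
the job is handed in; nothing more can be done
None
```

I've handed the job in. Both bars were lapped from post end to far end at about 4 mm press, all four white tubes are seated in their own clips, and the block is upright on its tile. Mid-run the block was knocked about 33 mm off the tile's centre on each side; I left it there because that is inside the 65 mm limit. The bottle, spool, can and caliper look unmoved in the camera views; the hand-in gave no verdict.

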